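Catch and close the gauge case lid

ROBOT

A 6-joint arm with a two-finger parallel gripper is mounted at the origin on the work surface. World frame = base frame: x ahead of the robot, y to its left, z up, the work surface at z = 0. Lengths are in m, angles in degrees, forces in N, time in s.
With the tool pointing down it reaches from about 0.425 to 0.95 m from the base axis. Payload 3.5 kg.
Tool frame: the origin (TCP) lies at the very end of the fingers, on their centre line; the grasp point (between the pads) lies grasp_offset behind it (grasp_offset is the distance from the TCP to the grasp point, in m); z points along the fingers, y is the direction in which the jaws open and shut (so a half turn about z gives the same grasp; the last joint's range is limited). The gripper opens to 85 mm and grips with 20 to 120 N. Pads are 22 mm wide; open, the fingers measure 114 mm over their backs; the gripper's body (76 mm by 85 mm) begins 54 mm behind the grasp point. The pads swing forward as they close: fully open they stand 13 mm farther back than shut.
Start: joints at [-77.292, 16.404, 90.338, -0, 73.258, -8.594], TCP at [0.245, -0.629, 0.198] pointing down, gripper open.
Joint ranges: [-158.93, 158.93], [-51.34, 127.21], [12.03, 142.37], [-87.48, 267.48], [13.55, 161.25], [-162.69, 162.69]. Speed limits (degrees/s): [159.86, 159.86, 180, 180, 180, 180].

INTERFACE

Orientations are given as [roll, pitch, yaw] about the fixed x, y, z axes, in that order (R = Rz(yaw) Ry(pitch) Rx(roll)).
In Python, from workcell import * gives the robot as it stands.
- The arm moves only by the tool send_rows, never from a script. Its argument "moves" is a list of rows, each an object with "grip": the opening, from 0 (shut) to 1 (fully open); "slide": the shift along the tool's x, y, z in cm, a list of three; "delta_rot": the turn, a rotation vector about the tool's x, y, z in degrees, a list of three. A call has 1 to 12 rows; each row shifts and turns the commanded pose from where the row before left it, along the tool's axes as they then stand; what a row does not reach is not made up. A row lasts 1/10 s, in which the tool goes at most 50 mm and 8.59 degrees, less where a joint would pass 70% of its speed; a pose out of reach is approached as far as the arm can. A call with a gripper value outside its range is refused whole. The fingers move at their own pace and stop on an object; "force" is the grip in N (left out, the last holds). Time passes only in rows, so rows that do not move let the fingers close. It gives the time, the measured TCP pose, the force and the opening at its end, in the units of the state.
- observe(): the state, without advancing time (a new reading comes with each control period).
- snapshot(name): name is "scene" or "top" or "wrist"; returns a dict with "pixels" (400x640x3 uint8, red, green, blue), "camera_matrix" (3x3 intrinsics, pixels), "k1" (the pictures are not rectified: a ray, as slopes to the right and down, at radius r is drawn at 1 + k1 r^2 times it, then the intrinsics apply), "pose" (4x4, takes a point from camera to world coordinates). Camera axes: x right, y down, z forward; pixel columns grow to the right and rows downward; lengths in m; the calibration is good to about 2 mm. A picture is of the moment at which its call begins. There is no depth.
- hand_in(): hands the job in, once; it reports no verdict.
The state is a dict: "time_s": time; "qpos": joint angles; "qd": joint speeds; "joint_torque": joint torques, N m; "tool_pos": TCP position; "orientation": TCP orientation; "ft_force": force on the tool from outside, world axes, zero at the start; "moment": the same for the moment, N m; "grip_width": opening from 0.0 (shut) to 1.0 (fully open).
Only numpy, scipy, OpenCV 4.12 (cv2) and the standard library are available. Lean on these libraries where they do the work, as an engineer would, in place of code of your own. Each camera call takes 0.05 s, during which the arm holds its last target.

TASK

The lid of the pressure-gauge case on the bench stands open, leaning back. Tip it forward past upright with a finger so that it starts to fall, catch it from below on a finger while it is still clearly open, and lower it gently until it is fully shut, without letting it slam, then take the hand away. Only touch the lid: do not pinch or force it, and leave the other things on the bench where they are.

Things in the scene. Friction and masses are not known exactly. Their poses are not given: they have to be found in the camera images.
- gauge_case: aluminium instrument case, fixed to the bench, 120 mm deep (its x) x 200 mm wide (its y) x 85 mm high, with a gauge and adapters in it. Origin: centre of its underside, on the bench. Its x axis is level and points from its front to its hinge side (roughly away from the robot), y to its left, z up. Two clasps stand 5 mm out of its front, 75 mm either side of the middle
- case_lid (a joint): angle of the lid, rad: 0 fully shut (level), pi/2 upright, 1.78 the stop on which it rests leaning back at the start. It balances upright; hinge lightly damped, nearly no friction: left alone 0.15 rad past upright it falls shut in about 3 to 5 s, ever faster, and slams at 0.5 to 0.9 rad/s; 0.2 rad/s near the end is gentle
- lid_hinge (a point): point on the hinge axis, middle of the case's width, at the underside of the lid: 60 mm from the case's middle along its x and 85 mm above the bench; the axis runs along the case's y
- lid_lip (a point): middle of the lip's outer edge, on the lid's underside (faces the robot when upright), 148 mm from the hinge axis; 233 mm above the bench upright, 85 mm shut. The lid is a flat 6 mm aluminium plate, about 0.35 kg, 120 x 200 mm, plus a lip 90 mm wide, mid free edge, that stands 28 mm past the case's front when shut: a finger fits under it there
- coupling_a: stepped steel hydraulic coupling standing upright, 38 mm across, 60 mm high, beside the case on its left (+y) front; loose, a bystander. Origin: centre of its underside
- coupling_b: stepped brass adapter standing upright, 32 mm across, 40 mm high, beside the case on its right (-y) front; loose, a bystander. Origin: centre of its underside
- end_cap: dark steel end cap, 40 mm across, 30 mm high, right (-y) of the case; loose, a bystander. Origin: centre of its underside
- oring_jar: small clear jar with a white cap, 56 mm across, 70 mm high, left (+y) of the case; loose, a bystander. Origin: centre of its underside
- tape_roll: roll of yellow tape lying flat, 80 mm across, 22 mm high; loose, a bystander. Origin: centre of its underside
- spanner: steel spanner lying flat, 180 mm long; loose, a bystander. Origin: near its middle, on its underside
- pick_bin: small open red bin, 110 x 160 x 60 mm; loose, a bystander. Origin: centre of its underside
Mind the look-alikes: they are no part of the job. What is shaped like the gauge_case but pink is not meant.

How it is judged:
By the outcome, as a careful person would: the job done as asked, in the order asked, and still so for the second after the job is handed in, with the robot touching nothing.
It also fails if it takes over 48 s, if anything falls off the work surface, if the arm or the gripper's body presses on something with over 40 N, if the wrist force passes 120 N, or if a joint passes its speed limit or range.

## Working session

There is one attempt and no reset: what is moved stays moved. The work goes in short steps, Python scripts to look and compute and a tool call to move; the robot and the scene stay as the last step left them, time stands still between calls to the robot, and variables do not carry over. Pictures are saved under pics/ and viewed, and the job is handed in when it is done.

Besides the shell and the picture viewer there is one more tool, called after ">>>" in YAML: its name, and indented under it one key for each argument. send_rows: Moves the arm, as the interface text tells. Its arguments: {"type":"object","properties":{"moves":{"type":"array"},"force":{"type":"number"}},"required":["moves"]}

```bash
ls; mkdir -p pics
python3 - <<'E'
from workcell import *
import cv2
print(observe())
for n in ["scene","top","wrist"]:
    s=snapshot(n); cv2.imwrite(f"pics/{n}0.png",s["pixels"][:,:,::-1]); print(n,s["camera_matrix"],s["k1"],s["pose"])
E
```

```text
pics
{'time_s': 0.0, 'qpos': array([-7.72910425e+01,  1.64549345e+01,  9.04245611e+01, -8.59459040e-05,
        7.32580685e+01, -8.59437381e+00]), 'qd': array([-0.07896145, -0.11219658,  0.04354623,  0.00378757,  0.07887914,
        0.09262313]), 'joint_torque': array([-4.18872705e-04, -4.05984342e+01, -2.92622459e+01, -1.44367082e-04,
        5.93338205e-03,  9.84098136e-07]), 'tool_pos': array([ 0.24509208, -0.62812991,  0.19691332]), 'orientation': array([-1.79863968e+02, -2.04760052e-02,  2.13033318e+01]), 'ft_force': array([ 0.18784038, -0.01090466,  0.04849209]), 'moment': array([1.19419756e-05, 1.03565821e-02, 1.66951555e-02]), 'grip_width': 1.0001725490063196}
scene [[501.85565963   0.         324.48685142]
 [  0.         501.85565963 191.35746352]
 [  0.           0.           1.        ]] -0.0030809538045735545 [[-0.2801894   0.66373892 -0.69350165  1.41007707]
 [ 0.95992348  0.19853685 -0.19781314  0.25986379]
 [ 0.00638935 -0.72113366 -0.6927665   0.99855052]
 [ 0.          0.          0.          1.        ]]
top [[464.50364637   0.         311.05941793]
 [  0.         464.50364637 196.49863813]
 [  0.           0.           1.        ]] -0.050915589064577646 [[-0.02655254 -0.98525978  0.1689915   0.29583556]
 [-0.99956951  0.0240578  -0.01679329  0.00673194]
 [ 0.01248019 -0.16936465 -0.98547443  1.34906354]
 [ 0.          0.          0.          1.        ]]
wrist [[277.16073197   0.         318.47475374]
 [  0.         277.16073197 203.20298842]
 [  0.           0.           1.        ]] -0.008311351781163231 [[ 0.36374602 -0.89961374 -0.24162773  0.30693729]
 [-0.93149176 -0.35225506 -0.09077156 -0.60404987]
 [-0.00345524  0.25809204 -0.96611416  0.37305878]
 [ 0.          0.          0.          1.        ]]
```

View pics/scene0.png

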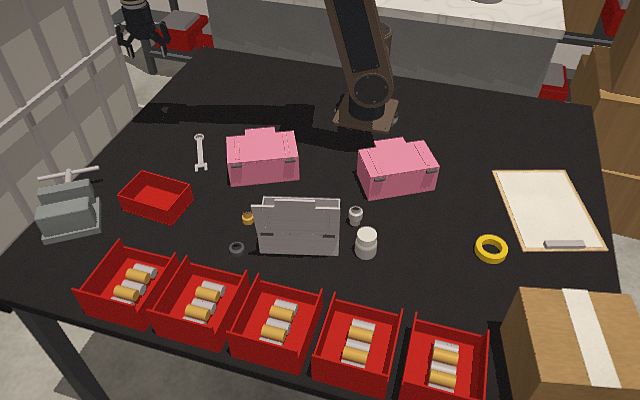

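View pics/top0.png

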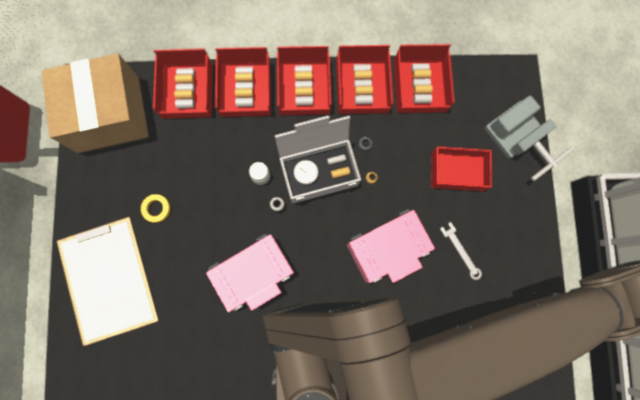

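View pics/wrist0.png

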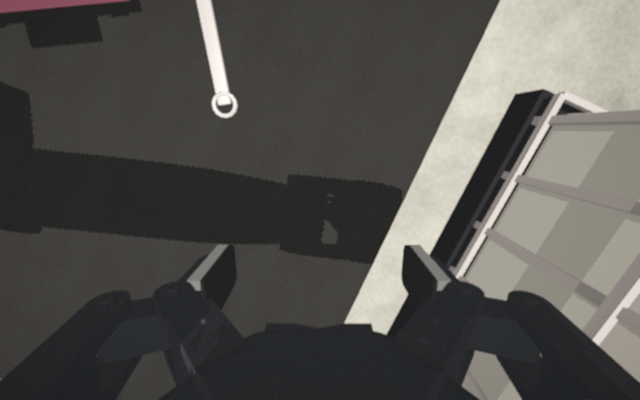

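The top view shows the open grey case at about (320,165), with the lip tip near (327,122). The pink look-alikes are at (250,272) and (392,245). I'll zoom in to measure.

Run:
```python
import cv2
a=cv2.imread("pics/top0.png")[105:220,235:400]; cv2.imwrite("pics/topz.png",cv2.resize(a,None,fx=4.8,fy=4.8,interpolation=cv2.INTER_CUBIC))
a=cv2.imread("pics/scene0.png")[180:270,220:385]; cv2.imwrite("pics/scenez.png",cv2.resize(a,None,fx=4.8,fy=4.8,interpolation=cv2.INTER_CUBIC))
```

```text
(no output)
```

View pics/topz.png

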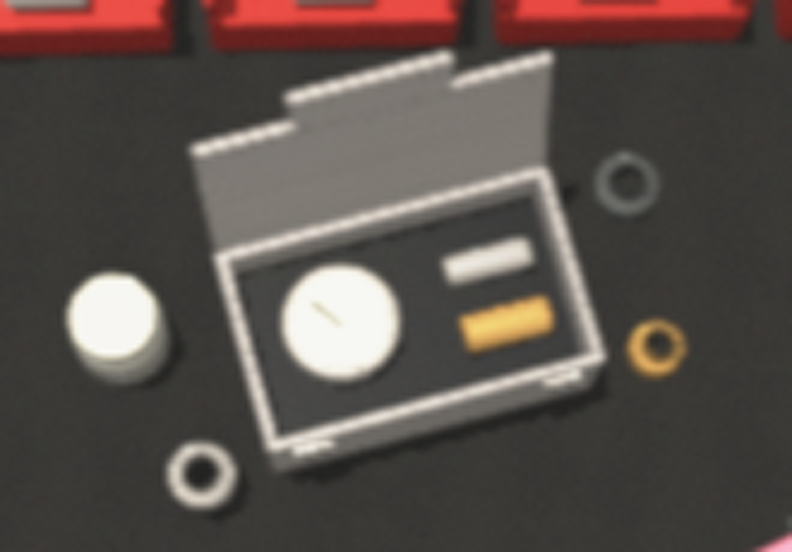

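View pics/scenez.png

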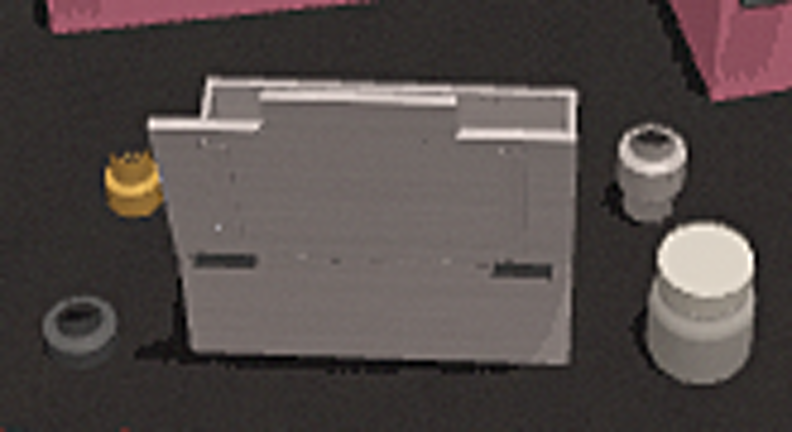

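```bash
cat > h.py <<'E'
import numpy as np, cv2
CAL={}
def ray(s,uv):
    K=s["camera_matrix"]; d=np.array([(uv[0]-K[0,2])/K[0,0],(uv[1]-K[1,2])/K[1,1]])
    u=d.copy()
    for _ in range(20): u=d/(1+s["k1"]*(u@u))
    P=s["pose"]; v=P[:3,:3]@np.r_[u,1]; return P[:3,3],v/np.linalg.norm(v)
def onz(s,uv,z):
    o,v=ray(s,uv); return o+v*(z-o[2])/v[2]
def tri(s1,u1,s2,u2):
    A=np.zeros((3,3));b=np.zeros(3);R=[ray(s1,u1),ray(s2,u2)]
    for o,v in R:
        M=np.eye(3)-np.outer(v,v);A+=M;b+=M@o
    p=np.linalg.solve(A,b); return p,[np.linalg.norm((np.eye(3)-np.outer(v,v))@(p-o)) for o,v in R]
def px(s,uv):
    P=s["pose"]
E
python3 - <<'E'
from workcell import *
from h import *
np.set_printoptions(precision=4,suppress=True)
t=snapshot("top"); s=snapshot("scene")
z=lambda u,v,ox,oy:((u+.5)/4.8-.5+ox,(v+.5)/4.8-.5+oy)
T=lambda u,v:z(u,v,235,105); S=lambda u,v:z(u,v,220,180)
c={k:onz(t,T(*p),.085) for k,p in dict(BL=(217,258),BR=(545,170),FR=(604,357),FL=(272,450)).items()}
for k,v in c.items(): print(k,v)
for a,b in [("BL","BR"),("FL","FR"),("BL","FL"),("BR","FR")]:
    d=c[a]-c[b]; print(a,b,np.linalg.norm(d),np.degrees(np.arctan2(d[1],d[0])))
print("centre",sum(c.values())/4)
print("lipL",tri(t,T(287,98),s,S(457,100))); print("lipR",tri(t,T(452,54),s,S(260,95)))
print("rimFL",tri(t,T(272,450),s,S(575,92)));print("rimFR",tri(t,T(604,357),s,S(208,80)))
print("lidcornerL",tri(t,T(193,149),s,S(576,136)),tri(t,T(551,54),s,S(150,121)))
for n,p,h in [("ca",(202,475),.06),("cb",(657,347),.04),("jar",(113,316),.07),("cap",(627,183),.03)]: print(n,onz(t,T(*p),h))
for n,p in [("p1",(225,0)),]: pass
for p in [(208,268),(275,236),(292,270),(227,311),(248,307),(283,283),(348,244),(416,211),(434,246),(365,282),(387,280),(422,260)]: print(p,onz(t,p,.091))
E
```

```text
BL [0.6231 0.0698 0.085 ]
BR [ 0.672  -0.1239  0.085 ]
FR [ 0.5587 -0.1536  0.085 ]
FL [0.5087 0.0399 0.085 ]
BL BR 0.19977103417431952 104.16244076602567
FL FR 0.1998668212392524 104.48498374036134
BL FL 0.11817637590545373 14.651200848766157
BR FR 0.11705211984318946 14.701233798860597
centre [ 0.5906 -0.042   0.085 ]
lipL (array([0.6716, 0.0261, 0.2272]), [np.float64(0.0013707224573505932), np.float64(0.0013707224573505728)])
lipR (array([ 0.6938, -0.0611,  0.2269]), [np.float64(0.0016965659114564257), np.float64(0.0016965659114563264)])
rimFL (array([0.5088, 0.0415, 0.0824]), [np.float64(0.0016132909304384137), np.float64(0.001613290930438348)])
rimFR (array([ 0.5583, -0.1517,  0.0839]), [np.float64(0.0021139574160810672), np.float64(0.0021139574160811115)])
lidcornerL (array([0.6531, 0.0775, 0.2007]), [np.float64(0.001586528526937126), np.float64(0.001586528526937092)]) (array([ 0.7012, -0.1153,  0.2018]), [np.float64(0.002578188445708143), np.float64(0.002578188445708164)])
ca [0.4991 0.0818 0.06  ]
cb [ 0.5735 -0.1916  0.04  ]
jar [0.5933 0.1321 0.07  ]
cap [ 0.6789 -0.1797  0.03  ]
(208, 268) [0.324  0.2666 0.091 ]
(275, 236) [0.4055 0.0858 0.091 ]
(292, 270) [0.3132 0.0416 0.091 ]
(227, 311) [0.21   0.2156 0.091 ]
(248, 307) [0.2191 0.16   0.091 ]
(283, 283) [0.2795 0.0663 0.091 ]
(348, 244) [ 0.3788 -0.1112  0.091 ]
(416, 211) [ 0.4641 -0.302   0.091 ]
(434, 246) [ 0.3669 -0.3453  0.091 ]
(365, 282) [ 0.2761 -0.1528  0.091 ]
(387, 280) [ 0.2797 -0.2121  0.091 ]
(422, 260) [ 0.3301 -0.3099  0.091 ]
```

>>> send_rows:
  moves:
    - {"grip": 0,"slide": [0,0,-5],"delta_rot": [0,0,0]}
    - {"grip": 0,"slide": [0,0,-5],"delta_rot": [0,0,0]}
    - {"grip": 0,"slide": [0,0,-5],"delta_rot": [0,0,0]}
    - {"grip": 0,"slide": [4.2,-2.5,0],"delta_rot": [0,0,0]}
    - {"grip": 0,"slide": [4.2,-2.5,0],"delta_rot": [0,0,0]}
    - {"grip": 0,"slide": [4.2,-2.5,0],"delta_rot": [0,0,0]}
    - {"grip": 0,"slide": [4.2,-2.5,0],"delta_rot": [0,0,0]}
    - {"grip": 0,"slide": [4.2,-2.5,0],"delta_rot": [0,0,0]}
    - {"grip": 0,"slide": [4.2,-2.5,0],"delta_rot": [0,0,0]}

```text
time_s: 1.15
tool_pos: [0.4264, -0.3958, 0.3483]
orientation: [180.0, -0.0, 21.3]
ft_force: [1.1, 0.1, -0.5]
grip_width: -0.001
```

```bash
cat > log.py <<'E'
from workcell import *
import json,numpy as np
np.set_printoptions(precision=4,suppress=True)
o=observe(); print(o["time_s"],o["qpos"],o["tool_pos"],o["orientation"],o["ft_force"],o["grip_width"])
open("log.txt","a").write(json.dumps([list(o["qpos"]),list(o["tool_pos"]),list(o["orientation"])])+"\n")
E
python3 log.py
```

```text
1.15 [-52.8593   0.312   92.9015   0.0062  86.7734  15.8532] [ 0.4264 -0.3958  0.3483] [179.9891  -0.0096  21.2871] [ 1.0955  0.0802 -0.5002] -0.001093196033006863
```

>>> send_rows:
  moves:
    - {"grip": 0,"slide": [4.3,-2.5,0],"delta_rot": [0,0,0]}
    - {"grip": 0,"slide": [4.3,-2.5,0],"delta_rot": [0,0,0]}
    - {"grip": 0,"slide": [4.3,-2.5,0],"delta_rot": [0,0,0]}
    - {"grip": 0,"slide": [4.3,-2.5,0],"delta_rot": [0,0,0]}
    - {"grip": 0,"slide": [4.3,-2.5,0],"delta_rot": [0,0,0]}
    - {"grip": 0,"slide": [4.3,-2.5,0],"delta_rot": [0,0,0]}

```text
time_s: 1.75
tool_pos: [0.6123, -0.1622, 0.3483]
orientation: [180.0, -0.0, 21.3]
ft_force: [0.6, -0.9, -0.2]
grip_width: 0.003
```

```bash
python3 log.py
```

```text
1.75 [-23.9999   7.0744  85.7996  -0.0065  87.1138  44.6937] [ 0.6123 -0.1622  0.3483] [179.9867  -0.004   21.3068] [ 0.587  -0.8502 -0.1751] 0.0026973560149036414
```

>>> send_rows:
  moves:
    - {"grip": 0,"slide": [4.3,-2.5,0],"delta_rot": [0,0,0]}
    - {"grip": 0,"slide": [4.3,-2.5,0],"delta_rot": [0,0,0]}
    - {"grip": 0,"slide": [4.3,-2.5,0],"delta_rot": [0,0,0]}
    - {"grip": 0,"slide": [4.3,-2.5,0],"delta_rot": [0,0,0]}
    - {"grip": 0,"slide": [0,0,0],"delta_rot": [0,0,6.8]}
    - {"grip": 0,"slide": [0,0,0],"delta_rot": [0,0,0]}

```text
time_s: 2.35
tool_pos: [0.7357, -0.0068, 0.3468]
orientation: [-180.0, 0.1, 14.6]
ft_force: [0.5, -0.0, -0.1]
grip_width: 0.004
```

```bash
python3 log.py
python3 - <<'E'
from workcell import *
import cv2
for n in ["top","wrist"]:
    s=snapshot(n); cv2.imwrite(f"pics/{n}1.png",s["pixels"][:,:,::-1])
E
```

```text
2.35 [-8.4056 20.7695 69.7129 -0.0154 89.6361 66.9521] [ 0.7357 -0.0068  0.3468] [-179.9678    0.115    14.6424] [ 0.4702 -0.0116 -0.0758] 0.004171394556565347
```

View pics/wrist1.png

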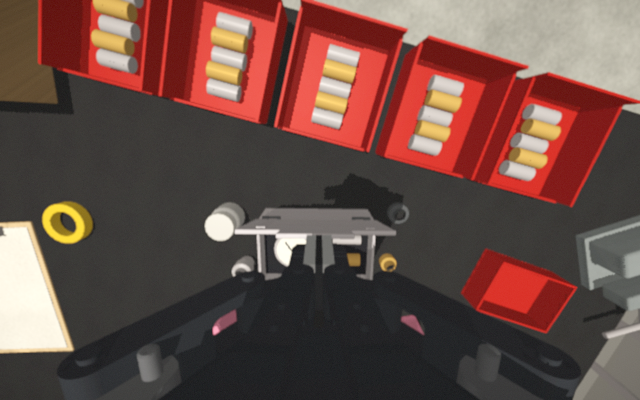

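>>> send_rows:
  moves:
    - {"grip": 0,"slide": [0,0,0],"delta_rot": [0,8,0]}
    - {"grip": 0,"slide": [0,0,0],"delta_rot": [0,8,0]}
    - {"grip": 0,"slide": [0,0,0],"delta_rot": [0,8,0]}
    - {"grip": 0,"slide": [0,0,0],"delta_rot": [0,0,0]}

```text
time_s: 2.85
tool_pos: [0.7306, -0.0099, 0.3446]
orientation: [-179.9, -23.7, 14.4]
ft_force: [0.6, -0.7, -1.0]
grip_width: -0.003
```

```bash
python3 log.py
cat > fit.py <<'E'
import json,numpy as np
from scipy.optimize import least_squares
from scipy.spatial.transform import Rotation as Ro
D=[json.loads(l) for l in open("log.txt")]
D.append([[-77.291,16.4549,90.4246,0,73.258,-8.594],[.24509,-.62813,.19691],[-179.86,-.02,21.303]])
Rz=lambda a:Ro.from_euler('z',a,degrees=True); Ry=lambda a:Ro.from_euler('y',a,degrees=True)
def fk(p,q):
    r0,h,L2,L3,e3,L6,d,o1=p
    # arm plane x-z, lateral y
    R1=Rz(q[0]); R2=R1*Ry(q[1]); R3=R2*Ry(q[2]); R4=R3*Rz(q[3]); R5=R4*Ry(q[4]); R6=R5*Rz(q[5]+o1)
    P=R1.apply([r0,d,h])+R2.apply([0,0,L2])+R3.apply([e3,0,L3])+R6.apply([0,0,L6])
    return P,R6
def res(p):
    o=[]
    for q,t,e in D:
        P,R=fk(np.r_[p,90 if False else 0],q); o+=list(P-t)
    return np.r_[o, 1e-3*np.array(p)]
if __name__=="__main__":
    best=None
    s=least_squares(res,[0,.3,.4,.35,0,.25,.1])
    print(s.x, np.abs(s.fun[:-7]).max())
    np.save("p.npy",s.x)
    for q,t,e in D:
        P,R=fk(np.r_[s.x,0],q); print(P-t, (R.inv()*Ro.from_euler('xyz',e,degrees=True)).as_euler('xyz',degrees=True))
E
python3 fit.py
```

```text
2.85 [-12.9011   5.9912  89.7507  12.0016  63.499   59.3134] [ 0.7306 -0.0099  0.3446] [-179.8754  -23.7064   14.3599] [ 0.5808 -0.7003 -1.0237] -0.0030252945868084647
[-6.81280218e-07  2.40293330e-01  4.42995573e-01  5.72500878e-01
  2.05926824e-02  2.82296828e-01  1.00899507e-01] 2.7027648564770246e-06
[-4.28298966e-08 -7.60380551e-07 -6.68341589e-07] [-1.27222187e-14  2.54444375e-14  9.00000000e+01]
[-1.85554778e-07 -4.56532110e-07 -6.27208642e-07] [0.00000000e+00 2.54444375e-14 9.00000000e+01]
[-1.36336796e-06 -2.95922375e-07 -3.27665772e-07] [2.54444375e-14 1.27222187e-14 9.00000000e+01]
[-8.93561247e-07 -9.06565793e-07 -9.75713566e-07] [2.54444375e-14 1.27222187e-14 9.00000000e+01]
[ 2.70276486e-06 -8.04279125e-07  2.35851407e-06] [ 4.04384810e-03 -5.46909565e-04  8.99999769e+01]
```

```bash
cat > ik.py <<'E'
from fit import *
p=np.r_[np.load("p.npy"),90.]
lo=np.array([-158.93,-51.34,12.03,-87.48,13.55,-162.69]);hi=np.array([158.93,127.21,142.37,267.48,161.25,162.69])
def pose(yaw,tilt): # tilt from vertical (tool forward)
    return Ro.from_euler('xyz',[180,-tilt,yaw],degrees=True)
def ik(t,R,seeds):
    best=None
    for s in seeds:
        f=lambda q:np.r_[(fk(p,q)[0]-t)*100,(R.inv()*fk(p,q)[1]).as_rotvec()*20]
        r=least_squares(f,np.clip(s,lo+.1,hi-.1),bounds=(lo,hi))
        e=np.linalg.norm(r.fun)
        if best is None or e<best[0]: best=(e,r.x)
    return best
C=np.array([.5906,-.042,0]);yaw=14.5
ex=np.array([np.cos(np.radians(yaw)),np.sin(np.radians(yaw)),0]);ey=np.array([-ex[1],ex[0],0]);H=C+.06*ex+[0,0,.085]
def W(a,z,b=0): return C+a*ex+b*ey+np.array([0,0,z])  # case coords
S=[[-12,6,90,12,63,60],[-12,-20,130,0,40,60],[-12,-40,130,180,30,-100],[-12,-20,130,100,30,0],[-30,-20,130,-60,50,90]]
E
python3 - <<'E'
from ik import *
np.set_printoptions(precision=1,suppress=True)
for y in [14.5,0,-15,-30]:
  for tilt in [30,40,45,50,60,70]:
    e,q=ik(W(-.075,.07),pose(y,tilt),S); print(y,tilt,round(e,2),q)
E
```

```text
14.5 30 0.0 [-29.   -8.  135.5  36.4  35.5  19.6]
14.5 40 0.0 [-33.6  -9.8 140.7  58.1  34.3  -3.5]
14.5 45 0.29 [-35.8  -9.3 142.4  68.1  35.9 -14.4]
14.5 50 1.27 [-38.   -7.2 142.4  74.6  39.3 -22.4]
14.5 60 2.82 [-43.1  -0.6 142.4  86.8  49.3 -39.5]
14.5 70 3.49 [-47.9   9.7 142.4  97.7  63.1 -57.7]
0 30 0.0 [-24.5  -9.8 137.   26.5  27.6  44.6]
0 40 0.25 [-27.2 -12.2 142.4  52.4  21.7  18. ]
0 45 1.55 [-28.  -11.1 142.4  61.3  21.8   8.7]
0 50 2.82 [-29.1  -9.8 142.4  71.1  22.7  -1.7]
0 60 5.19 [-32.7  -5.4 142.4  91.   29.4 -24.7]
0 70 6.81 [-41.7   8.3 142.4 109.7  53.2 -55. ]
-15 30 0.0 [-18.9  -9.7 136.9   5.   22.9  81.9]
-15 40 0.79 [-20.2 -12.7 141.9  17.8  13.6  68.5]
-15 45 2.22 [-22.  -13.1 142.4  32.3  13.6  52.8]
-15 50 3.65 [-23.7 -12.  142.4  50.   13.6  33.9]
-15 60 5.02 [ -11.7   -4.2  142.4  222.3   13.6 -129. ]
-15 70 6.47 [  -5.     8.9  142.4  212.8   42.2 -111.1]
-30 30 0.0 [-13.3  -7.6 135.1 -19.9  24.9 122.7]
-30 40 0.0 [-11.4  -9.2 140.2 -49.   15.7 152.4]
-30 45 0.88 [-11.6 -10.1 141.8 -60.1  13.6 162.7]
-30 50 0.95 [  -8.1   -6.8  142.4  264.8   17.9 -159.5]
-30 60 2.39 [  -3.2   -0.2  142.4  242.    30.9 -132.6]
-30 70 2.97 [   0.5    9.6  142.4  228.7   49.2 -114.4]
```

Run:
```python
from ik import *
np.set_printoptions(precision=1,suppress=True)
for y in [30,45,60,75]:
  for tilt in [45,55,60,65]:
    e,q=ik(W(-.075,.07),pose(y,tilt),S); print(y,tilt,round(e,2),q)
```

```text
30 45 0.0 [-40.3  -3.9 137.9  62.7  48.5 -25.3]
30 55 0.0 [-45.2  -0.5 140.4  75.2  55.  -40.5]
30 60 0.0 [-47.3   2.2 141.1  80.2  59.  -47.3]
30 65 0.0 [-49.2   5.6 141.5  84.4  63.4 -53.4]
45 45 0.0 [-41.8   2.4 131.7  55.8  58.7 -32.9]
45 55 0.0 [-46.2   6.6 132.9  64.7  64.9 -44.1]
45 60 0.0 [-48.1   9.3 133.1  68.4  68.4 -49.1]
45 65 0.0 [-49.7  12.4 133.1  71.6  72.2 -53.7]
60 45 0.0 [-41.4   8.7 124.8  48.7  67.3 -39.5]
60 55 0.0 [-45.1  13.2 124.8  55.6  73.5 -47.7]
60 60 0.0 [-46.7  16.  124.6  58.4  76.8 -51.3]
60 65 0.0 [-48.   18.9 124.2  61.   80.2 -54.6]
75 45 0.0 [-39.5  14.5 117.7  41.8  75.1 -45.7]
75 55 0.0 [-42.6  19.4 116.7  47.2  81.4 -51.5]
75 60 0.0 [-43.9  22.1 116.   49.6  84.7 -54. ]
75 65 0.0 [-44.9  24.9 115.3  51.8  88.  -56.3]
```

```bash
cat > sup.py <<'E'
from ik import *
def box(x,y,s0,s1,n=9):
    g=np.meshgrid(np.linspace(-x,x,n),np.linspace(-y,y,n),np.linspace(-s1,-s0,25),indexing='ij'); return np.stack([k.ravel() for k in g],1)
FB=box(.011,.0145,0,.07); BB=box(.0425,.0425,.07,.25)
def case(P):
    d=P-C; return np.stack([d@ex,d@ey,d[:,2]],1)
def support(t,R,B):
    c=case(R.apply(B)+t); u=.06-c[:,0]; w=c[:,2]-.085; r=np.hypot(u,w); th=np.arctan2(w,u)
    m=((r<.120)&(abs(c[:,1])<.1))|((r<.148)&(abs(c[:,1])<.045))
    th=np.where(m,th,-9); i=th.argmax(); return th[i],r[i],c[i]
E
python3 - <<'E'
from sup import *
np.set_printoptions(precision=4,suppress=True)
R=pose(45,55)
c=case(R.apply(FB)+W(-.08,.061)); print("max a",c[:,0].max(),"z",c[:,2].min())
for a,z in [(-.06,.20),(-.065,.19),(-.07,.18),(-.08,.17),(-.08,.15),(-.08,.12),(-.08,.10),(-.08,.09),(-.08,.08),(-.08,.07),(-.08,.065),(-.08,.06),(-.08,.055),(-.08,.05)]:
    t=W(a,z); print(a,z,support(t,R,FB),support(t,R,BB)[0])
E
```

```text
max a -0.06720438172074558 z 0.05198932751282109
-0.06 0.2 (np.float64(-9.0), np.float64(0.23356876952816927), array([-0.1222, -0.0198,  0.2311])) -9.0
-0.065 0.19 (np.float64(-9.0), np.float64(0.2314705087528085), array([-0.1272, -0.0198,  0.2211])) -9.0
-0.07 0.18 (np.float64(-9.0), np.float64(0.22989741787515786), array([-0.1322, -0.0198,  0.2111])) -9.0
-0.08 0.17 (np.float64(-9.0), np.float64(0.2331824799455883), array([-0.1422, -0.0198,  0.2011])) -9.0
-0.08 0.15 (np.float64(0.5269482217239867), np.float64(0.14716838781124705), array([-0.0672, -0.0093,  0.159 ])) -9.0
-0.08 0.12 (np.float64(0.36394959019078715), np.float64(0.14713498341149953), array([-0.0775, -0.0154,  0.1374])) -9.0
-0.08 0.1 (np.float64(0.24708798553606046), np.float64(0.14605030231663452), array([-0.0816, -0.0178,  0.1207])) -9.0
-0.08 0.09 (np.float64(0.18840824738925077), np.float64(0.1462614721849785), array([-0.0837, -0.019 ,  0.1124])) -9.0
-0.08 0.08 (np.float64(0.13009764316259523), np.float64(0.1469738122575564), array([-0.0857, -0.0202,  0.1041])) -9.0
-0.08 0.07 (np.float64(0.062137318887894324), np.float64(0.14601356242038463), array([-0.0857, -0.0202,  0.0941])) -9.0
-0.08 0.065 (np.float64(0.03881918491403334), np.float64(0.1479017940595921), array([-0.0878, -0.0214,  0.0907])) -9.0
-0.08 0.06 (np.float64(0.005006950276357671), np.float64(0.14779222183154686), array([-0.0878, -0.0214,  0.0857])) -9.0
-0.08 0.055 (np.float64(-0.028816732532194224), np.float64(0.14785175339428447), array([-0.0878, -0.0214,  0.0807])) -9.0
-0.08 0.05 (np.float64(-0.07395060678421521), np.float64(0.14797603042599164), array([-0.0876, -0.0171,  0.0741])) -9.0
```

>>> send_rows:
  moves:
    - {"grip": 0,"slide": [0,0,0],"delta_rot": [0,-8,0]}
    - {"grip": 0,"slide": [0,0,0],"delta_rot": [0,-8,0]}
    - {"grip": 0,"slide": [0,0,0],"delta_rot": [0,-8,0]}
    - {"grip": 0,"slide": [0,0,0],"delta_rot": [0,0,-7.6]}
    - {"grip": 0,"slide": [0,0,0],"delta_rot": [0,0,-7.6]}
    - {"grip": 0,"slide": [0,0,0],"delta_rot": [0,0,-7.6]}
    - {"grip": 0,"slide": [0,0,0],"delta_rot": [0,0,-7.6]}
    - {"grip": 0,"slide": [0,0,0],"delta_rot": [0,0,0]}
    - {"grip": 0,"slide": [0,0,0],"delta_rot": [0,0,0]}

```text
time_s: 3.75
tool_pos: [0.7357, -0.0091, 0.3492]
orientation: [179.9, -0.0, 44.7]
ft_force: [0.6, 0.1, -0.3]
grip_width: -0.003
```

```bash
python3 log.py
cat > plan.py <<'E'
from sup import *
from workcell import observe
np.set_printoptions(precision=2,suppress=True)
o=observe()
def show(cur_t,cur_R,wps):
    # wps: list of (a,b,z,R); prints slides (tool frame before turning) and rotvec
    for a,b,z,R in wps:
        t=W(a,z,b); print("slide cm",cur_R.inv().apply(t-cur_t)*100,"rot",(cur_R.inv()*R).as_rotvec(degrees=True),"t",t); cur_t,cur_R=t,R
t0=np.array(o["tool_pos"]);R0=Ro.from_euler('xyz',o["orientation"],degrees=True)
E
python3 - <<'E'
from plan import *
print(case(t0[None])*100)
show(t0,R0,[(.128,0,.21,pose(45,0)),(.095,0,.21,pose(45,0)),(.061,0,.21,pose(45,0))])
for a,z,t in [(.128,.21,0),(.061,.21,0),(.06,.28,0),(0,.28,24),(-.07,.25,45),(-.075,.17,55),(-.045,.18,55),(-.08,.05,55),(-.13,.06,55)]:
    e,q=ik(W(a,z),pose(45,t),S); print(a,z,t,round(e,2),q)
E
```

```text
3.75 [-8.5832 20.6479 69.6219 -0.0278 89.6822 36.697 ] [ 0.7357 -0.0091  0.3492] [179.9449  -0.0064  44.72  ] [ 0.6402  0.0652 -0.2834] -0.0026079154275673792
[[14.87 -0.45 34.92]]
slide cm [-1.56 -1.45 13.92] rot [ 0.06 -0.01 -0.28] t [ 0.71 -0.01  0.21]
slide cm [-2.84 -1.67 -0.  ] rot [0. 0. 0.] t [ 0.68 -0.02  0.21]
slide cm [-2.93 -1.73 -0.  ] rot [0. 0. 0.] t [ 0.65 -0.03  0.21]
0.128 0.21 0 0.0 [-8.92 20.88 83.47 -0.   75.64 36.08]
0.061 0.21 0 0.0 [-11.28  12.84  93.4   -0.    73.76  33.72]
0.06 0.28 0 0.0 [-11.32  10.39  89.    -0.    80.61  33.68]
0 0.28 24 0.0 [-24.69  -5.22 107.67  23.88  70.44  13.62]
-0.07 0.25 45 0.0 [-41.27 -14.34 124.85  47.52  73.09 -12.35]
-0.075 0.17 55 0.0 [-46.24  -6.12 131.58  59.75  71.44 -30.79]
-0.045 0.18 55 0.0 [-42.72  -4.15 128.52  60.93  69.47 -28.27]
-0.08 0.05 55 0.0 [-46.86   9.11 133.23  65.59  64.04 -47.21]
-0.13 0.06 55 0.0 [-53.56   3.82 137.6   60.79  68.14 -48.36]
```

>>> send_rows:
  moves:
    - {"grip": 0,"slide": [-0.4,-0.4,3.5],"delta_rot": [0,0,0]}
    - {"grip": 0,"slide": [-0.4,-0.4,3.5],"delta_rot": [0,0,0]}
    - {"grip": 0,"slide": [-0.4,-0.3,3.5],"delta_rot": [0,0,0]}
    - {"grip": 0,"slide": [-0.4,-0.3,3.4],"delta_rot": [0,0,0]}
    - {"grip": 0,"slide": [0,0,0],"delta_rot": [0,0,0]}
    - {"grip": 0,"slide": [0,0,0],"delta_rot": [0,0,0]}

```text
time_s: 4.35
tool_pos: [0.7142, -0.0101, 0.2097]
orientation: [-180.0, 0.0, 44.8]
ft_force: [1.0, -0.0, 0.4]
grip_width: 0.001
```

```bash
python3 log.py
python3 - <<'E'
from plan import *
from workcell import snapshot
import cv2
print(case(t0[None])*100)
a=snapshot("scene")["pixels"][150:290,200:400,::-1]; cv2.imwrite("pics/s2.png",cv2.resize(a,None,fx=4,fy=4))
E
```

```text
4.35 [-8.9237 20.8825 83.5067 -0.0075 75.6457 36.2525] [ 0.7142 -0.0101  0.2097] [-179.9762    0.0265   44.8257] [ 1.0022 -0.0166  0.4083] 0.0009526862685354969
[[12.77 -0.   20.97]]
```

View pics/s2.png

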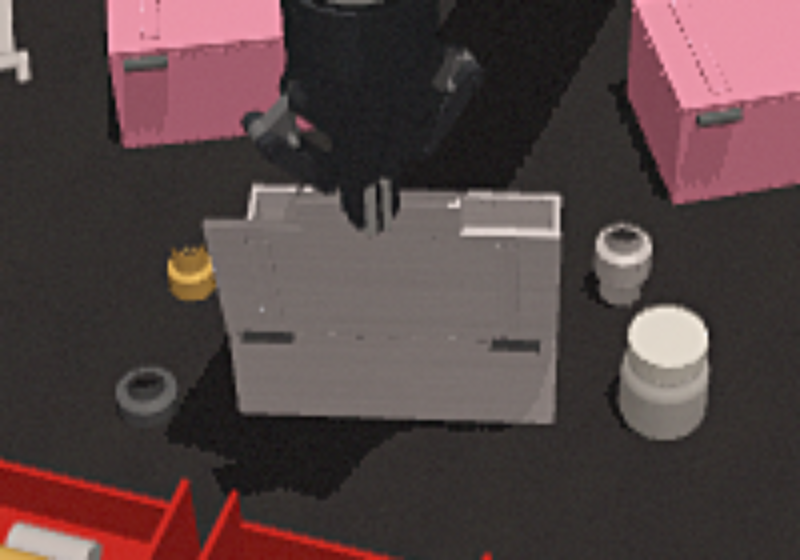

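>>> send_rows:
  moves:
    - {"grip": 0,"slide": [-0.6,-0.35,0],"delta_rot": [0,0,0]}
    - {"grip": 0,"slide": [-0.6,-0.35,0],"delta_rot": [0,0,0]}
    - {"grip": 0,"slide": [-0.26,-0.15,0],"delta_rot": [0,0,0]}
    - {"grip": 0,"slide": [-0.26,-0.15,0],"delta_rot": [0,0,0]}
    - {"grip": 0,"slide": [-0.26,-0.15,0],"delta_rot": [0,0,0]}
    - {"grip": 0,"slide": [-0.26,-0.15,0],"delta_rot": [0,0,0]}
    - {"grip": 0,"slide": [-0.26,-0.15,0],"delta_rot": [0,0,0]}
    - {"grip": 0,"slide": [-0.26,-0.15,0],"delta_rot": [0,0,0]}
    - {"grip": 0,"slide": [-0.26,-0.15,0],"delta_rot": [0,0,0]}
    - {"grip": 0,"slide": [-0.26,-0.15,0],"delta_rot": [0,0,0]}
    - {"grip": 0,"slide": [-0.17,-0.1,0],"delta_rot": [0,0,0]}

```text
time_s: 5.5
tool_pos: [0.6753, -0.02, 0.2093]
orientation: [-180.0, 0.0, 44.9]
ft_force: [0.3, 0.6, -0.4]
grip_width: 0.001
```

```bash
python3 log.py
python3 - <<'E'
from plan import *
from workcell import snapshot
import cv2
print(case(t0[None])*100)
a=snapshot("scene")["pixels"][150:290,200:400,::-1]; cv2.imwrite("pics/s3.png",cv2.resize(a,None,fx=4,fy=4))
E
```

```text
5.5 [-10.29    16.036   89.6317   0.0008  74.3351  34.8098] [ 0.6753 -0.02    0.2093] [-179.9973    0.001    44.9   ] [ 0.3406  0.5521 -0.3783] 0.0006678526038883536
[[ 8.75  0.   20.93]]
```

View pics/s3.png

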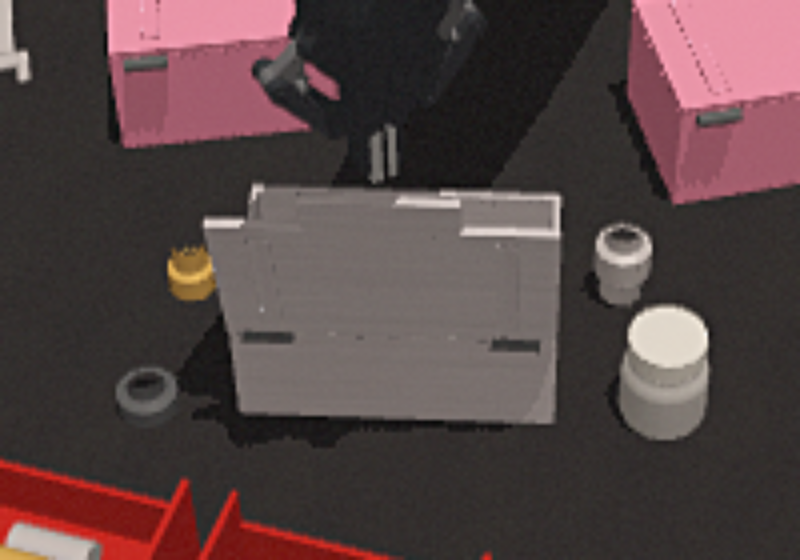

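Run:
```python
from plan import *
from workcell import snapshot
import cv2
def proj(s,X):
    P=np.linalg.inv(s["pose"]); c=P[:3,:3]@X+P[:3,3]; u=c[:2]/c[2]; u=u*(1+s["k1"]*(u@u)); K=s["camera_matrix"]; return np.array([K[0,0]*u[0]+K[0,2],K[1,1]*u[1]+K[1,2]])
s=snapshot("scene");t=snapshot("top")
for n,X in [("tcpnow",t0),("tcp_prev",np.array([.7142,-.0101,.2097])),("liptop178",W(.091,.23)),("lip150",W(.05,.2325))]:
    print(n,(proj(s,X)-[200,150])*4,proj(t,X))
a=t["pixels"][90:220,235:400,::-1]; cv2.imwrite("pics/t3.png",cv2.resize(a,None,fx=4.5,fy=4.5))
```

```text
tcpnow [375.42 211.93] [312.04 125.66]
tcp_prev [369.61 264.43] [307.76 111.19]
liptop178 [373.49 189.96] [311.78 121.7 ]
lip150 [378.87 135.37] [316.33 136.48]
```

View pics/t3.png

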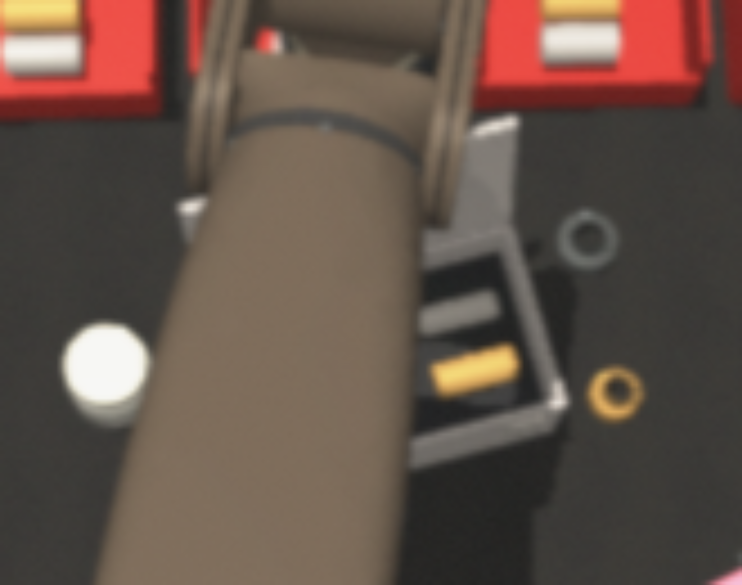

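Run:
```python
from plan import *
from workcell import *
import workcell
print([n for n in dir(workcell) if not n.startswith('_')])
try: print(grasp_offset)
except Exception as e: print(e)
import cv2
def proj(s,X):
    P=np.linalg.inv(s["pose"]); c=P[:3,:3]@X+P[:3,3]; u=c[:2]/c[2]; u=u*(1+s["k1"]*(u@u)); K=s["camera_matrix"]; return np.array([K[0,0]*u[0]+K[0,2],K[1,1]*u[1]+K[1,2]])
s=snapshot("scene");w=snapshot("wrist")
for dz in [0,.01,.02,.025,.03,.04]:
    print(dz,(proj(s,t0+[0,0,dz])-[200,150])*4,(proj(s,np.array([.7142,-.0101,.2097+dz]))-[200,150])*4, proj(w,t0+[0,0,dz]))
a=w["pixels"][150:330,200:440,::-1]; cv2.imwrite("pics/w3.png",cv2.resize(a,None,fx=3.3,fy=3.3))
```

```text
['IKError', 'grasp_offset', 'hand_in', 'observe', 'snapshot']
0.0187
0 [375.32 212.33] [369.61 264.43] [318.57 231.27]
0.01 [374.67 199.52] [368.9  251.61] [318.56 236.82]
0.02 [374.01 186.54] [368.18 238.63] [318.55 243.01]
0.025 [373.68 179.99] [367.82 232.07] [318.54 246.38]
0.03 [373.34 173.41] [367.46 225.47] [318.54 249.95]
0.04 [372.66 160.1 ] [366.72 212.14] [318.53 257.79]
```

View pics/w3.png

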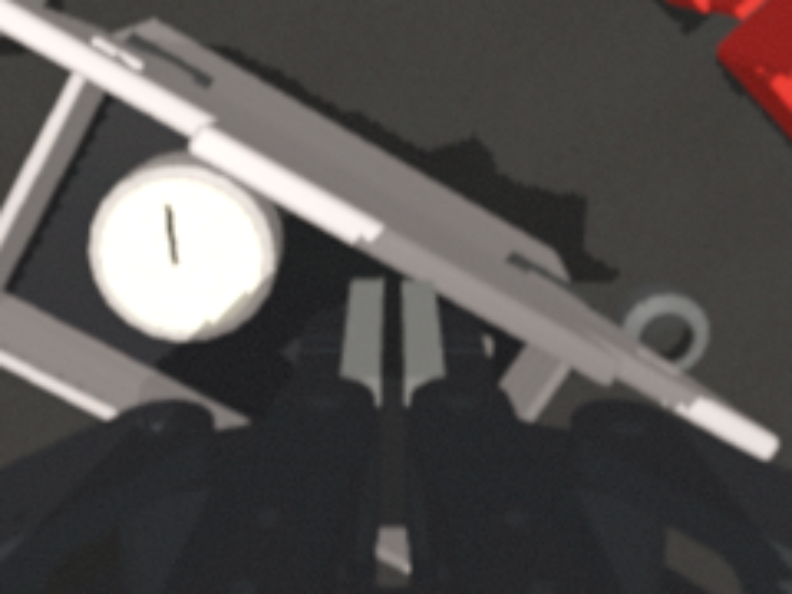

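Run:
```python
from plan import *
from h import *
from workcell import *
s=snapshot("scene");w=snapshot("wrist")
p,e=tri(w,(319,234.5),s,(200+382/4-.4,150+180/4-.4)); print(p*100,e,R0.inv().apply(p-t0)*1000,t0)
a=s["pixels"][170:210,270:320,::-1]; cv2.imwrite("pics/s3z.png",cv2.resize(a,None,fx=14,fy=14,interpolation=cv2.INTER_NEAREST))
```

```text
[68.42 -1.23 24.56] [np.float64(0.0005065301382575744), np.float64(0.0005065301382576239)] [ 11.5    0.59 -36.26] [ 0.68 -0.02  0.21]
```

View pics/s3z.png

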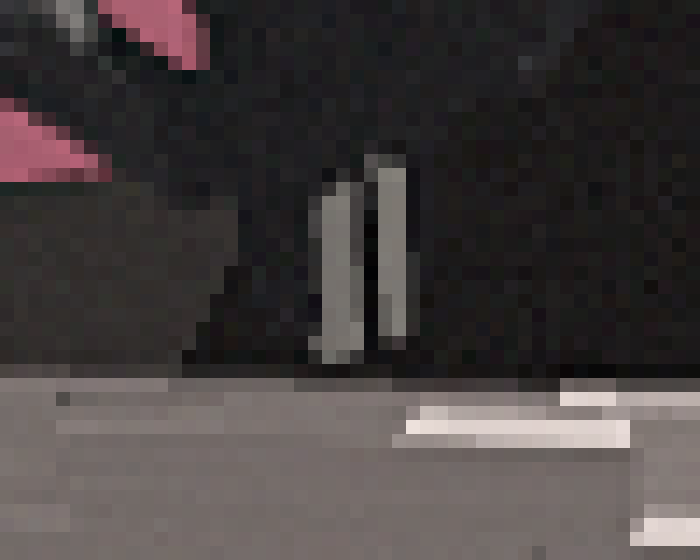

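The fingers really end about 35 mm short of the reported TCP: triangulating the fingertip from two views puts it at tool z ≈ -36 mm. That explains why the finger passed over the lid without touching it. I'll replan from the measured tip.

```bash
cat > sup2.py <<'E'
from sup import *
D=.035
FB=box(.011,.0145,0,.04); BB=box(.0425,.0425,.038,.2,n=9)
def tcp(a,z,b,R): return W(a,z,b)+D*R.apply([0,0,1])
E
python3 - <<'E'
from sup2 import *
np.set_printoptions(precision=3,suppress=True)
PK=[np.array([.379,-.111]),np.array([.464,-.302]),np.array([.367,-.345]),np.array([.276,-.153])]
import cv2
poly=np.array(PK,np.float32)
for y,t in [(45,55),(45,60),(45,65),(60,60),(60,70)]:
  R=pose(y,t); print("==",y,t)
  for a,z in [(-.05,.18),(-.055,.16),(-.065,.14),(-.07,.12),(-.075,.10),(-.076,.085),(-.076,.07),(-.076,.06)]:
    T=W(a,z,.01); f=support(T,R,FB); b=support(T,R,BB)[0]
    e,q=ik(tcp(a,z,.01,R),R,S[:2])
    Bp=R.apply(BB)+T; low=Bp[Bp[:,2]<.1]; dist=min([-cv2.pointPolygonTest(poly,(float(x[0]),float(x[1])),True) for x in low]) if len(low) else 9
    print(a,z,"th %.2f r %.3f"%(f[0],f[1]),"body %.2f"%b,"ik %.2f"%e,q,"pink",round(dist,3),"maxa",round(case(R.apply(FB)+T)[:,0].max(),3),"bodyminz",round(Bp[:,2].min(),3),"body max a",round(case(Bp)[:,0].max(),3))
E
```

```text
== 45 55
-0.05 0.18 th 0.82 r 0.142 body -9.00 ik 0.00 [-38.674  -2.29  129.303  63.628  65.332 -29.152] pink 9 maxa -0.037 bodyminz 0.167 body max a -0.034
-0.055 0.16 th 0.69 r 0.132 body -9.00 ik 0.00 [-39.215  -0.559 130.243  64.502  64.545 -32.008] pink 9 maxa -0.042 bodyminz 0.147 body max a -0.039
-0.065 0.14 th 0.54 r 0.147 body -9.00 ik 0.00 [-40.325   0.852 131.57   65.134  64.138 -35.151] pink 9 maxa -0.052 bodyminz 0.127 body max a -0.049
-0.07 0.12 th 0.41 r 0.147 body 0.68 ik 0.00 [-40.893   2.949 132.268  66.08   63.356 -38.179] pink 9 maxa -0.057 bodyminz 0.107 body max a -0.054
-0.075 0.1 th 0.28 r 0.148 body 0.55 ik 0.00 [-41.471   5.219 132.84   67.071  62.591 -41.283] pink 0.068 maxa -0.062 bodyminz 0.087 body max a -0.059
-0.076 0.085 th 0.18 r 0.147 body 0.46 ik 0.00 [-41.588   7.267 132.911  68.03   61.852 -43.529] pink 0.045 maxa -0.063 bodyminz 0.072 body max a -0.06
-0.076 0.07 th 0.09 r 0.147 body 0.38 ik 0.00 [-41.588   9.463 132.811  69.091  61.086 -45.75 ] pink 0.024 maxa -0.063 bodyminz 0.057 body max a -0.06
-0.076 0.06 th 0.03 r 0.148 body 0.33 ik 0.0
[... 4253 characters left out ...]
  125.153  66.724  82.811 -52.508] pink 0.073 maxa -0.057 bodyminz 0.093 body max a -0.055
-0.075 0.1 th 0.25 r 0.147 body 0.52 ik 0.00 [-44.626  18.668 125.356  66.628  82.103 -54.981] pink 0.027 maxa -0.062 bodyminz 0.073 body max a -0.06
-0.076 0.085 th 0.15 r 0.148 body 0.42 ik 0.00 [-44.733  20.652 125.178  66.784  81.445 -56.682] pink -0.01 maxa -0.063 bodyminz 0.058 body max a -0.061
-0.076 0.07 th 0.05 r 0.147 body 0.32 ik 0.00 [-44.733  22.732 124.846  67.035  80.76  -58.308] pink -0.041 maxa -0.063 bodyminz 0.043 body max a -0.061
-0.076 0.06 th -0.01 r 0.147 body 0.25 ik 0.00 [-44.733  24.133 124.59   67.211  80.314 -59.379] pink -0.041 maxa -0.063 bodyminz 0.033 body max a -0.061
```

```bash
cat >> sup2.py <<'E'
def lidpts(th):
    L=[]
    for r0,r1,bw in [(0,.12,.1),(.12,.148,.045)]:
        g=np.meshgrid(np.linspace(r0,r1,30),np.linspace(-bw,bw,41),[0,.003,.006],indexing='ij'); L.append(np.stack([k.ravel() for k in g],1))
    L=np.concatenate(L); r,b,h=L.T; c,s=np.cos(th),np.sin(th)
    a=.06-r*c+h*s; z=.085+r*s+h*c
    return C+np.outer(a,ex)+np.outer(b,ey)+np.outer(z,[0,0,1])
def bodyclear(th,T,R):
    q=R.inv().apply(lidpts(th)-T); d=np.abs(q-[0,0,-.138])-[.0425,.0425,.1]
    return np.linalg.norm(np.maximum(d,0),axis=1).min()
E
python3 - <<'E'
from sup2 import *
for y,t in [(45,55),(45,48),(35,50)]:
  R=pose(y,t); print("==",y,t)
  for a,z in [(-.05,.18),(-.06,.165),(-.067,.15),(-.074,.13),(-.079,.11),(-.083,.09),(-.085,.08),(-.085,.07),(-.085,.06),(-.085,.05)]:
    T=W(a,z,.01); f=support(T,R,FB); s=-(R.inv().apply((C+f[2][0]*ex+f[2][1]*ey+[0,0,f[2][2]]-T)))[2]
    print(a,z,"th %.2f r %.3f s %.3f"%(f[0],f[1],s),"clear %.3f"%bodyclear(max(f[0],0),T,R),"+.3: %.3f"%bodyclear(f[0]+.3,T,R), ik(tcp(a,z,.01,R),R,S[:2])[0]<.01)
E
```

```text
== 45 55
-0.05 0.18 th 0.82 r 0.142 s -0.000 clear 0.017 +.3: 0.035 True
-0.06 0.165 th 0.69 r 0.139 s -0.000 clear 0.013 +.3: 0.027 True
-0.067 0.15 th 0.58 r 0.147 s 0.012 clear 0.010 +.3: 0.019 True
-0.074 0.13 th 0.45 r 0.147 s 0.017 clear 0.006 +.3: 0.010 True
-0.079 0.11 th 0.31 r 0.148 s 0.020 clear 0.002 +.3: 0.004 True
-0.083 0.09 th 0.18 r 0.148 s 0.022 clear 0.000 +.3: 0.003 True
-0.085 0.08 th 0.11 r 0.147 s 0.020 clear 0.001 +.3: 0.001 True
-0.085 0.07 th 0.04 r 0.148 s 0.022 clear 0.000 +.3: 0.000 True
-0.085 0.06 th -0.02 r 0.148 s 0.022 clear 0.000 +.3: 0.000 True
-0.085 0.05 th -0.10 r 0.147 s 0.020 clear 0.000 +.3: 0.000 True
== 45 48
-0.05 0.18 th 0.82 r 0.141 s 0.000 clear 0.017 +.3: 0.030 True
-0.06 0.165 th 0.70 r 0.147 s 0.010 clear 0.014 +.3: 0.022 True
-0.067 0.15 th 0.59 r 0.147 s 0.013 clear 0.010 +.3: 0.014 True
-0.074 0.13 th 0.46 r 0.147 s 0.018 clear 0.005 +.3: 0.005 True
-0.079 0.11 th 0.33 r 0.147 s 0.022 clear 0.001 +.3: 0.002 True
-0.083 0.09 th 0.20 r 0.147 s 0.023 clear 0.000 +.3: 0.000 True
-0.085 0.08 th 0.13 r 0.147 s 0.023 clear 0.000 +.3: 0.0
[... 152 characters left out ...]
-0.07 r 0.148 s 0.025 clear 0.000 +.3: 0.000 True
== 35 50
-0.05 0.18 th 0.81 r 0.143 s -0.000 clear 0.024 +.3: 0.037 True
-0.06 0.165 th 0.69 r 0.148 s 0.008 clear 0.021 +.3: 0.029 True
-0.067 0.15 th 0.58 r 0.148 s 0.012 clear 0.017 +.3: 0.021 True
-0.074 0.13 th 0.44 r 0.147 s 0.015 clear 0.012 +.3: 0.012 True
-0.079 0.11 th 0.31 r 0.148 s 0.018 clear 0.009 +.3: 0.006 True
-0.083 0.09 th 0.17 r 0.147 s 0.018 clear 0.007 +.3: 0.003 True
-0.085 0.08 th 0.10 r 0.147 s 0.018 clear 0.007 +.3: 0.002 True
-0.085 0.07 th 0.04 r 0.148 s 0.020 clear 0.006 +.3: 0.001 True
-0.085 0.06 th -0.03 r 0.148 s 0.020 clear 0.003 +.3: 0.000 True
-0.085 0.05 th -0.10 r 0.147 s 0.018 clear 0.000 +.3: 0.000 True
```

Run:
```python
from sup2 import *
for y,t in [(30,50),(25,45),(25,50),(20,48),(25,55),(25,60)]:
  R=pose(y,t); print("==",y,t)
  for a,z in [(-.055,.18),(-.066,.165),(-.074,.15),(-.081,.13),(-.086,.11),(-.089,.09),(-.090,.08),(-.09,.07),(-.09,.06),(-.09,.05)]:
    T=W(a,z,.005); f=support(T,R,FB); s=-(R.inv().apply((C+f[2][0]*ex+f[2][1]*ey+[0,0,f[2][2]]-T)))[2]
    e,q=ik(tcp(a,z,.005,R),R,S[:2])
    print(a,z,"th %.2f r %.3f s %.3f"%(f[0],f[1],s),"clear %.3f"%bodyclear(max(f[0],0),T,R),"+.3: %.3f"%bodyclear(f[0]+.3,T,R), e<.01,"q3 %.1f q5 %.1f"%(q[2],q[4]),"%.3f"%case(R.apply(FB)+T)[:,0].max())
```

```text
== 30 50
-0.055 0.18 th 0.78 r 0.147 s 0.000 clear 0.030 +.3: 0.042 True q3 134.0 q5 51.8 -0.044
-0.066 0.165 th 0.65 r 0.147 s 0.002 clear 0.029 +.3: 0.035 True q3 135.6 q5 51.9 -0.055
-0.074 0.15 th 0.54 r 0.147 s 0.003 clear 0.026 +.3: 0.028 True q3 136.8 q5 51.7 -0.063
-0.081 0.13 th 0.40 r 0.147 s 0.007 clear 0.022 +.3: 0.020 True q3 137.9 q5 51.1 -0.070
-0.086 0.11 th 0.27 r 0.147 s 0.008 clear 0.020 +.3: 0.012 True q3 138.7 q5 50.4 -0.075
-0.089 0.09 th 0.14 r 0.147 s 0.010 clear 0.018 +.3: 0.005 True q3 139.2 q5 49.6 -0.078
-0.09 0.08 th 0.07 r 0.147 s 0.010 clear 0.017 +.3: 0.003 True q3 139.3 q5 49.2 -0.079
-0.09 0.07 th 0.01 r 0.148 s 0.012 clear 0.016 +.3: 0.002 True q3 139.3 q5 48.7 -0.079
-0.09 0.06 th -0.07 r 0.147 s 0.010 clear 0.010 +.3: 0.000 True q3 139.2 q5 48.3 -0.079
-0.09 0.05 th -0.14 r 0.148 s 0.008 clear 0.004 +.3: 0.000 True q3 139.1 q5 47.9 -0.079
== 25 45
-0.055 0.18 th 0.78 r 0.147 s -0.000 clear 0.033 +.3: 0.040 True q3 133.6 q5 46.3 -0.045
-0.066 0.165 th 0.65 r 0.147 s 0.002 clear 0.031 +.3: 0.033 True q3 135.4 q5 46.1 -0.056
-0.074 0.15 th 0.54 r 0.1
[... 3541 characters left out ...]
.15 th 0.53 r 0.146 s -0.000 clear 0.031 +.3: 0.040 True q3 141.3 q5 53.1 -0.066
-0.081 0.13 th 0.39 r 0.147 s 0.003 clear 0.028 +.3: 0.031 True q3 142.2 q5 53.4 -0.073
-0.086 0.11 th 0.25 r 0.147 s 0.005 clear 0.026 +.3: 0.024 False q3 142.4 q5 53.7 -0.078
-0.089 0.09 th 0.12 r 0.148 s 0.007 clear 0.024 +.3: 0.018 False q3 142.4 q5 53.8 -0.081
-0.09 0.08 th 0.05 r 0.148 s 0.007 clear 0.024 +.3: 0.015 False q3 142.4 q5 53.8 -0.082
-0.09 0.07 th -0.01 r 0.148 s 0.007 clear 0.022 +.3: 0.012 False q3 142.4 q5 53.7 -0.082
-0.09 0.06 th -0.09 r 0.147 s 0.005 clear 0.017 +.3: 0.009 False q3 142.4 q5 53.6 -0.082
-0.09 0.05 th -0.16 r 0.147 s 0.003 clear 0.012 +.3: 0.007 True q3 142.3 q5 53.5 -0.082
```

>>> send_rows:
  moves:
    - {"grip": 0,"slide": [1.7,1.0,0],"delta_rot": [0,0,0]}
    - {"grip": 0,"slide": [1.7,1.0,0],"delta_rot": [0,0,0]}
    - {"grip": 0,"slide": [0,0,0],"delta_rot": [0,0,7.4]}
    - {"grip": 0,"slide": [0,0,0],"delta_rot": [0,0,7.4]}
    - {"grip": 0,"slide": [0,0,1.5],"delta_rot": [0,0,0]}
    - {"grip": 0,"slide": [0,0,1.5],"delta_rot": [0,0,0]}
    - {"grip": 0,"slide": [0,0,0],"delta_rot": [0,0,0]}
    - {"grip": 0,"slide": [0,0,0],"delta_rot": [0,0,0]}

```text
time_s: 6.65
tool_pos: [0.7129, -0.0101, 0.1774]
orientation: [-179.9, 0.1, 30.2]
ft_force: [0.7, -0.5, 0.4]
grip_width: -0.002
```

```bash
cat > look.py <<'E'
import sys
from plan import *
from workcell import snapshot
import cv2
print(o["time_s"],case(t0[None])*100,o["orientation"],o["ft_force"],"tip",case((t0-.035*R0.apply([0,0,1]))[None])*100)
a=snapshot("scene")["pixels"][150:290,200:400,::-1]; cv2.imwrite(f"pics/{sys.argv[1]}.png",cv2.resize(a,None,fx=4,fy=4))
E
python3 look.py s4
```

```text
6.65 [[12.64  0.03 17.74]] [-179.89    0.13   30.16] [ 0.72 -0.46  0.43] tip [[12.65  0.03 21.24]]
```

View pics/s4.png

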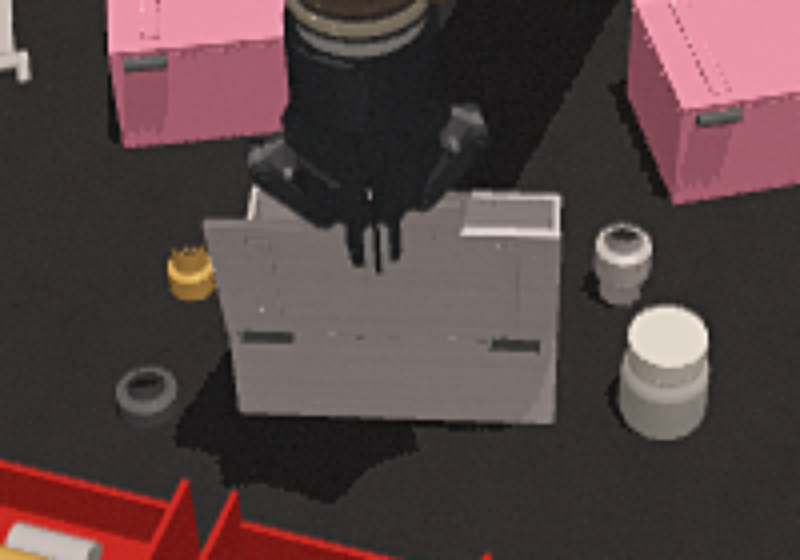

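Run:
```python
from plan import *
from workcell import *
import cv2
def proj(s,X):
    P=np.linalg.inv(s["pose"]); c=P[:3,:3]@X+P[:3,3]; u=c[:2]/c[2]; u=u*(1+s["k1"]*(u@u)); K=s["camera_matrix"]; return np.array([K[0,0]*u[0]+K[0,2],K[1,1]*u[1]+K[1,2]])
s=snapshot("scene");w=snapshot("wrist")
for d in [.0,.02,.025,.03,.035,.04]:
    X=t0+R0.apply([.011,0,-d]); print(d,(proj(s,X)-[270,190])*14,(proj(w,X)-[250,190])*6)
a=s["pixels"][190:230,270:320,::-1]; a=cv2.resize(a,None,fx=14,fy=14,interpolation=cv2.INTER_NEAREST);cv2.imwrite("pics/s4z.png",a)
a=w["pixels"][190:280,250:380,::-1]; a=cv2.resize(a,None,fx=6,fy=6);cv2.imwrite("pics/w4z.png",a)
```

```text
0.0 [336.11 548.75] [412.34 153.3 ]
0.02 [331.41 462.04] [412.46 213.48]
0.025 [330.21 440.02] [412.49 230.78]
0.03 [329.01 417.85] [412.53 249.15]
0.035 [327.8  395.54] [412.56 268.68]
0.04 [326.59 373.08] [412.6  289.51]
```

View pics/s4z.png

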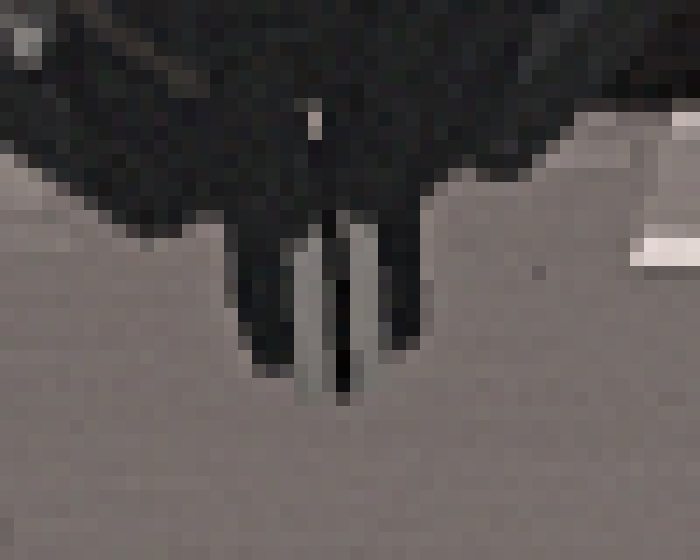

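View pics/w4z.png

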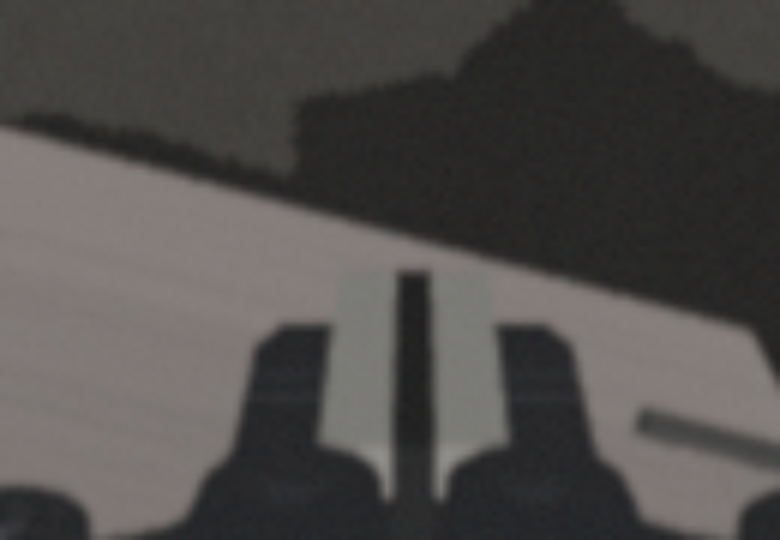

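>>> send_rows:
  moves:
    - {"grip": 0,"slide": [-0.6,-0.17,0],"delta_rot": [0,0,0]}
    - {"grip": 0,"slide": [-0.6,-0.17,0],"delta_rot": [0,0,0]}
    - {"grip": 0,"slide": [-0.24,-0.07,0],"delta_rot": [0,0,0]}
    - {"grip": 0,"slide": [-0.24,-0.07,0],"delta_rot": [0,0,0]}
    - {"grip": 0,"slide": [-0.24,-0.07,0],"delta_rot": [0,0,0]}
    - {"grip": 0,"slide": [-0.24,-0.07,0],"delta_rot": [0,0,0]}
    - {"grip": 0,"slide": [-0.24,-0.07,0],"delta_rot": [0,0,0]}
    - {"grip": 0,"slide": [-0.24,-0.07,0],"delta_rot": [0,0,0]}
    - {"grip": 0,"slide": [-0.24,-0.07,0],"delta_rot": [0,0,0]}
    - {"grip": 0,"slide": [-0.24,-0.07,0],"delta_rot": [0,0,0]}

```text
time_s: 7.8
tool_pos: [0.682, -0.0181, 0.1792]
orientation: [-180.0, 0.0, 30.1]
ft_force: [0.4, -0.0, 1.3]
grip_width: -0.002
```

```bash
python3 look.py s5
```

```text
7.8 [[ 9.45  0.03 17.92]] [-179.99    0.01   30.1 ] [ 0.39 -0.04  1.27] tip [[ 9.45  0.03 21.42]]
```

View pics/s5.png

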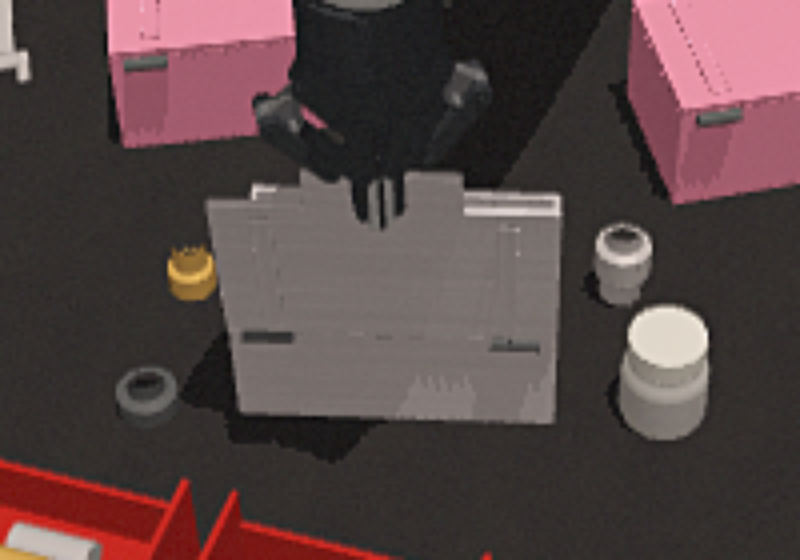

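>>> send_rows:
  moves:
    - {"grip": 0,"slide": [-0.24,-0.07,0],"delta_rot": [0,0,0]}
    - {"grip": 0,"slide": [-0.24,-0.07,0],"delta_rot": [0,0,0]}
    - {"grip": 0,"slide": [-0.24,-0.07,0],"delta_rot": [0,0,0]}
    - {"grip": 0,"slide": [-0.24,-0.07,0],"delta_rot": [0,0,0]}
    - {"grip": 0,"slide": [-0.24,-0.07,0],"delta_rot": [0,0,0]}
    - {"grip": 0,"slide": [-0.24,-0.07,0],"delta_rot": [0,0,0]}
    - {"grip": 0,"slide": [-0.24,-0.07,0],"delta_rot": [0,0,0]}
    - {"grip": 0,"slide": [-0.24,-0.07,0],"delta_rot": [0,0,0]}
    - {"grip": 0,"slide": [-0.24,-0.07,0],"delta_rot": [0,0,0]}
    - {"grip": 0,"slide": [-0.24,-0.07,0],"delta_rot": [0,0,0]}
    - {"grip": 0,"slide": [-0.24,-0.07,0],"delta_rot": [0,0,0]}

```text
time_s: 8.95
tool_pos: [0.6553, -0.0247, 0.1792]
orientation: [-180.0, 0.0, 30.1]
ft_force: [0.3, -0.8, 0.4]
grip_width: -0.001
```

```bash
cat > retreat.py <<'E'
from sup2 import *
from plan import o,t0,R0,show
np.set_printoptions(precision=2,suppress=True)
def go(wps,t,R):
    for a,b,z,y,tl in wps:
        R2=pose(y,tl); t2=tcp(a,z,b,R2)
        print("slide",R.inv().apply(t2-t)*100,"rot",(R.inv()*R2).as_rotvec(degrees=True),"ang",np.degrees((R.inv()*R2).magnitude()),"d",np.linalg.norm(t2-t)*100)
        t,R=t2,R2
E
python3 look.py s6
python3 - <<'E'
from retreat import *
tip=case((t0-.035*R0.apply([0,0,1]))[None])[0]
go([(tip[0]+.004,0,.245,30,0),(tip[0],0,.275,30,7),(.03,0,.28,30,15),(-.01,0,.28,30,23),(-.05,0,.27,30,31),(-.085,0.003,.245,30,39),(-.09,.005,.205,30,47),(-.085,.005,.175,30,50),(-.055,.005,.165,30,50)],t0,R0)
E
```

```text
8.95 [[ 6.7   0.06 17.92]] [-180.      0.01   30.1 ] [ 0.32 -0.85  0.37] tip [[ 6.7   0.06 21.42]]
slide [ 0.37  0.17 -3.08] rot [-0.02  0.04  0.1 ] ang 0.11272229564000304 d 3.111182526176796
slide [ 0.04 -0.11 -3.03] rot [0. 7. 0.] ang 7.000000000000001 d 3.0282546905090713
slide [-2.95 -0.98 -0.96] rot [0. 8. 0.] ang 7.999999999999998 d 3.257184928996019
slide [-3.24 -1.07 -1.03] rot [ 0.  8. -0.] ang 8.000000000000004 d 3.560790122472366
slide [-3.45 -1.07 -0.62] rot [-0.  8.  0.] ang 7.999999999999997 d 3.6662054758727045
slide [-3.62 -1.22  0.41] rot [0. 8. 0.] ang 8.000000000000002 d 3.846311108051302
slide [-2.36 -0.33  2.8 ] rot [0. 8. 0.] ang 8.000000000000002 d 3.6821658247457645
slide [-1.68  0.13  2.39] rot [ 0.  3. -0.] ang 2.999999999999997 d 2.9286775740861968
slide [1.09 0.8  2.86] rot [0. 0. 0.] ang 0.0 d 3.1622776601683764
```

View pics/s6.png

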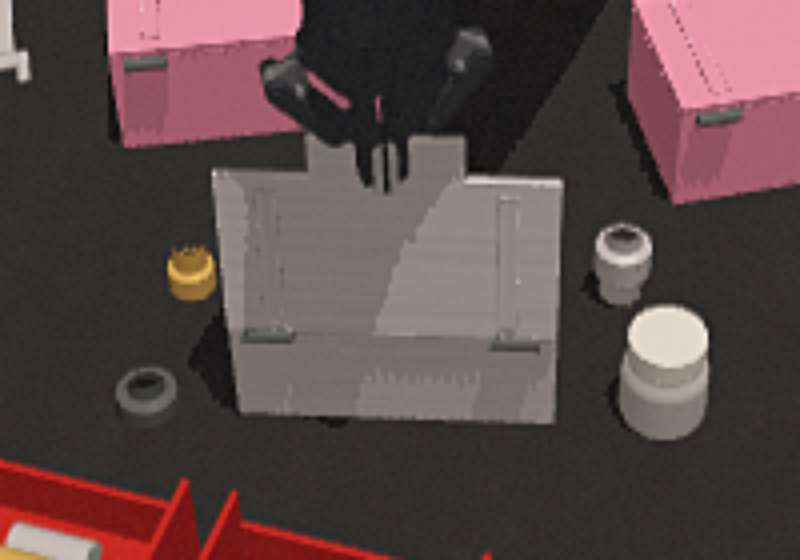

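>>> send_rows:
  moves:
    - {"grip": 0,"slide": [-0.24,-0.07,0],"delta_rot": [0,0,0]}
    - {"grip": 0,"slide": [-0.24,-0.07,0],"delta_rot": [0,0,0]}
    - {"grip": 0,"slide": [-0.24,-0.07,0],"delta_rot": [0,0,0]}
    - {"grip": 0,"slide": [-0.24,-0.07,0],"delta_rot": [0,0,0]}
    - {"grip": 0,"slide": [-0.24,-0.07,0],"delta_rot": [0,0,0]}
    - {"grip": 0,"slide": [0.3,0.1,-3.5],"delta_rot": [0,0,0]}
    - {"grip": 0,"slide": [0,-0.1,-3],"delta_rot": [0,7,0]}
    - {"grip": 0,"slide": [-2.3,-0.8,-1],"delta_rot": [0,8,0]}
    - {"grip": 0,"slide": [-3.2,-1.1,-1],"delta_rot": [0,8,0]}
    - {"grip": 0,"slide": [-3.4,-1.1,-0.6],"delta_rot": [0,8,0]}
    - {"grip": 0,"slide": [-3.6,-1.2,0.4],"delta_rot": [0,8,0]}

```text
time_s: 10.1
tool_pos: [0.5223, -0.0507, 0.2272]
orientation: [179.4, -39.2, 30.5]
ft_force: [-1.1, -1.0, 0.3]
grip_width: 0.002
```

```bash
python3 look.py s7
python3 - <<'E'
from retreat import *
go([(-.09,.005,.205,30,47),(-.087,.005,.175,30,50),(-.055,.005,.165,30,50)],t0,R0)
E
```

```text
10.1 [[-6.83  0.87 22.72]] [179.39 -39.22  30.51] [-1.14 -0.95  0.26] tip [[-8.97  0.3  25.43]]
slide [-0.55  0.93  2.77] rot [-0.76  8.46 -0.77] ang 8.530222599378869 d 2.9764836682079023
slide [-1.81  0.08  2.25] rot [ 0.  3. -0.] ang 2.999999999999997 d 2.8931560027105987
slide [1.22 0.86 3.  ] rot [0. 0. 0.] ang 0.0 d 3.35261092284804
```

View pics/s7.png

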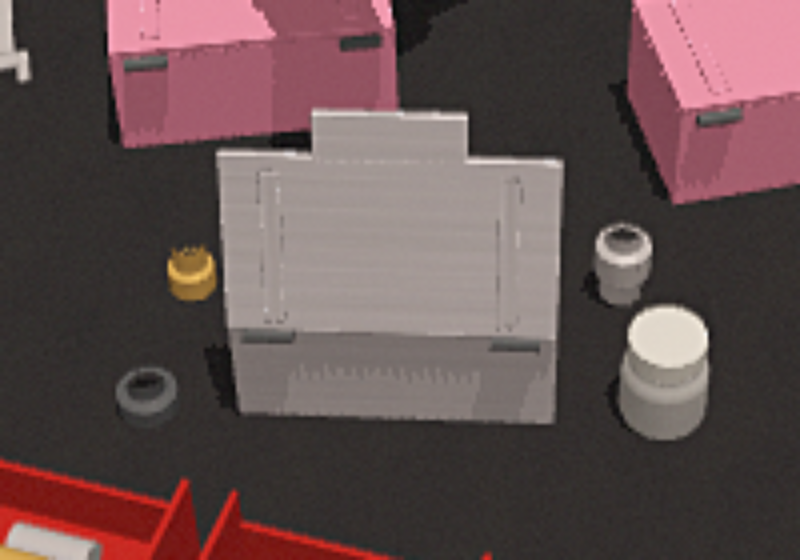

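>>> send_rows:
  moves:
    - {"grip": 0,"slide": [-0.5,0.9,2.8],"delta_rot": [-0.7,8,-0.7]}
    - {"grip": 0,"slide": [-1.8,0.1,2.2],"delta_rot": [0,3,0]}
    - {"grip": 0,"slide": [0,0,0],"delta_rot": [0,0,0]}

```text
time_s: 10.45
tool_pos: [0.5376, -0.0483, 0.1657]
orientation: [179.6, -49.0, 30.5]
ft_force: [-0.5, 0.5, -0.4]
grip_width: -0.003
```

```bash
cat >> h.py <<'E'
def lip_theta(s,row_full,C,ex,b=0.0,top=True):
    import numpy as np
    from scipy.optimize import brentq
    P=np.linalg.inv(s["pose"])
    ey=np.array([-ex[1],ex[0],0])
    def row(th):
        r,h=.148,.006
        X=C+(.06-r*np.cos(th)+h*np.sin(th))*ex+b*ey+np.array([0,0,.085+r*np.sin(th)+h*np.cos(th)])
        c=P[:3,:3]@X+P[:3,3]; return s["camera_matrix"][1,1]*c[1]/c[2]+s["camera_matrix"][1,2]
    return brentq(lambda t:row(t)-row_full,.2,1.8) if row(.2)<row_full<row(1.8) or row(.2)>row_full>row(1.8) else [row(x) for x in (0,.4,.8,1.2,1.6)]
E
python3 look.py s8
python3 - <<'E'
from retreat import *
from h import *
from workcell import snapshot
s=snapshot("scene")
print("theta s7",lip_theta(s,150+110/4-.4,C,ex))
go([(-.040,.005,.183,30,50)],t0,R0)
E
```

```text
10.45 [[-5.29  0.72 16.57]] [179.61 -49.03  30.46] [-0.52  0.46 -0.38] tip [[-7.83  0.02 18.87]]
theta s7 [np.float64(187.4390921036461), np.float64(174.83718507827322), np.float64(170.03966608036473), np.float64(174.9282375698207), np.float64(190.02947973804916)]
slide [1.76 0.38 3.41] rot [0.18 0.85 0.53] ang 1.0124399042080385 d 3.851167128403707
```

View pics/s8.png

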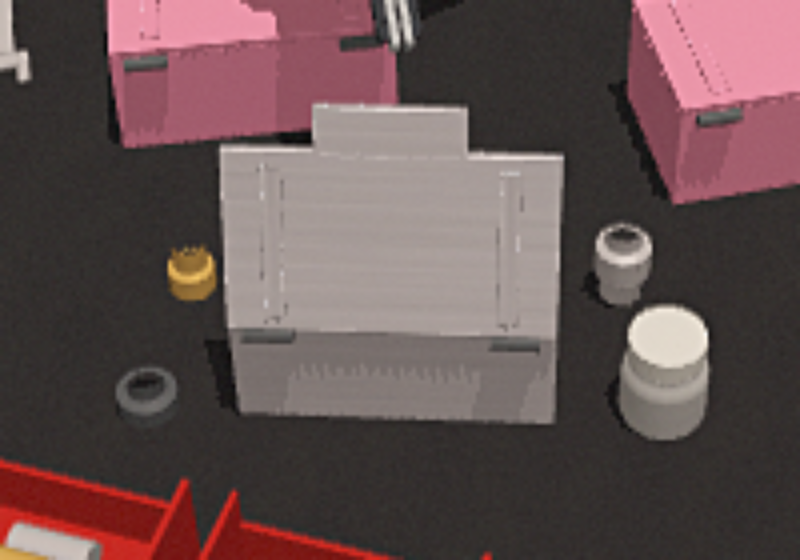

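>>> send_rows:
  moves:
    - {"grip": 0,"slide": [0.9,0.2,1.7],"delta_rot": [0.2,0.8,0.5]}
    - {"grip": 0,"slide": [0.9,0.2,1.7],"delta_rot": [0,0,0]}
    - {"grip": 0,"slide": [0,0,0],"delta_rot": [0,0,0]}

```text
time_s: 10.85
tool_pos: [0.5784, -0.0342, 0.167]
orientation: [179.1, -50.2, 31.0]
ft_force: [-0.9, -0.4, 0.4]
grip_width: -0.002
```

```bash
python3 look.py s9
python3 - <<'E'
from workcell import *
import cv2
a=snapshot("top")["pixels"][90:220,235:400,::-1]; cv2.imwrite("pics/t9.png",cv2.resize(a,None,fx=4.5,fy=4.5))
E
python3 - <<'E'
from retreat import *
T=t0-.035*R0.apply([0,0,1]);print(support(T,R0,FB))
E
```

```text
10.85 [[-0.98  1.06 16.7 ]] [179.09 -50.23  30.95] [-0.89 -0.41  0.37] tip [[-3.58  0.36 18.94]]
(np.float64(0.9139711126008307), np.float64(0.1415827909530245), array([-0.03, -0.01,  0.2 ]))
```

View pics/s9.png

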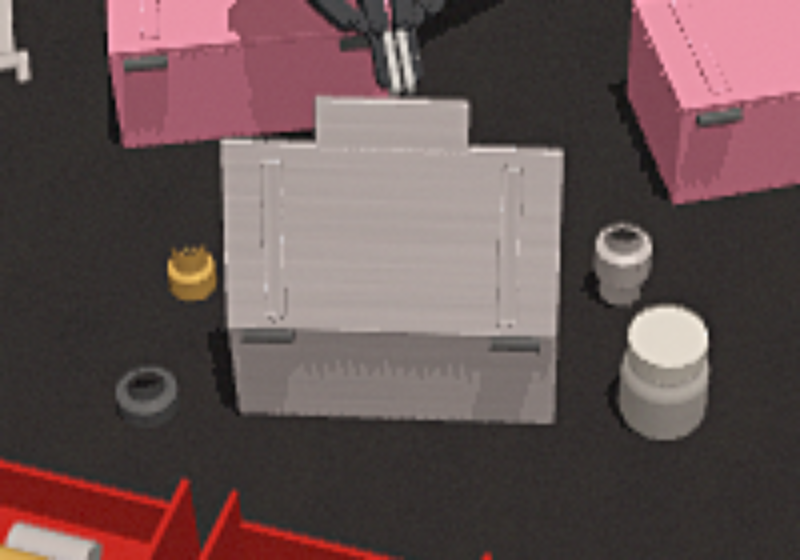

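View pics/t9.png

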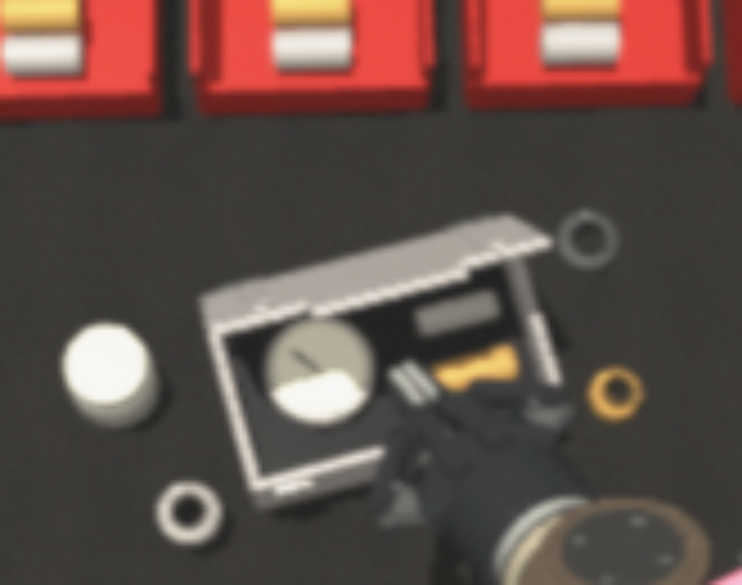

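>>> send_rows:
  moves:
    - {"grip": 0,"slide": [0,0,0],"delta_rot": [0,0,0]}
    - {"grip": 0,"slide": [0,0,0],"delta_rot": [0,0,0]}
    - {"grip": 0,"slide": [0,0,0],"delta_rot": [0,0,0]}
    - {"grip": 0,"slide": [0,0,0],"delta_rot": [0,0,0]}
    - {"grip": 0,"slide": [0,0,0],"delta_rot": [0,0,0]}
    - {"grip": 0,"slide": [0,0,0],"delta_rot": [0,0,0]}

```text
time_s: 11.55
tool_pos: [0.5758, -0.0346, 0.1636]
orientation: [179.5, -50.1, 30.5]
ft_force: [0.1, 0.8, 0.1]
grip_width: -0.0
```

```bash
cat > look2.py <<'E'
import sys,cv2,numpy as np
from plan import *
from workcell import snapshot
print(o["time_s"],"ft",o["ft_force"],"tip",case((t0-.035*R0.apply([0,0,1]))[None])*100,o["orientation"])
t=cv2.resize(snapshot("top")["pixels"][95:215,255:375,::-1],(390,390))
s=cv2.resize(snapshot("scene")["pixels"][150:270,230:350,::-1],(390,390))
cv2.imwrite(f"pics/{sys.argv[1]}.png",np.hstack([t,s]))
E
python3 look2.py c1
```

```text
11.55 ft [0.11 0.77 0.09] tip [[-3.84  0.38 18.61]] [179.47 -50.12  30.48]
```

View pics/c1.png

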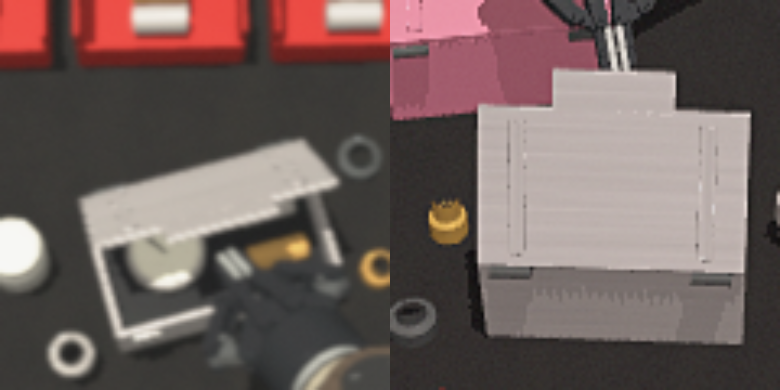

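>>> send_rows:
  moves:
    - {"grip": 0,"slide": [0,0,0],"delta_rot": [0,0,0]}
    - {"grip": 0,"slide": [0,0,0],"delta_rot": [0,0,0]}
    - {"grip": 0,"slide": [0,0,0],"delta_rot": [0,0,0]}

```text
time_s: 11.95
tool_pos: [0.5757, -0.0344, 0.1635]
orientation: [179.5, -50.1, 30.5]
ft_force: [-0.1, -1.1, -0.7]
grip_width: -0.007
```

```bash
python3 look2.py c2
```

```text
11.95 ft [-0.14 -1.07 -0.67] tip [[-3.84  0.39 18.59]] [179.47 -50.11  30.49]
```

View pics/c2.png

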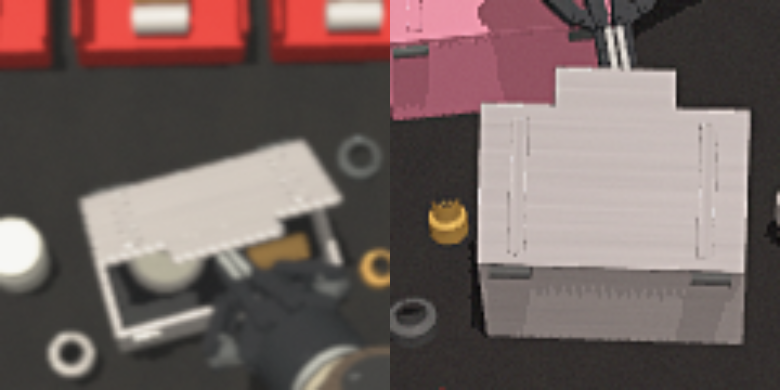

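>>> send_rows:
  moves:
    - {"grip": 0,"slide": [0,0,0],"delta_rot": [0,0,0]}
    - {"grip": 0,"slide": [0,0,0],"delta_rot": [0,0,0]}
    - {"grip": 0,"slide": [0,0,0],"delta_rot": [0,0,0]}

```text
time_s: 12.35
tool_pos: [0.5758, -0.0344, 0.1635]
orientation: [179.5, -50.1, 30.5]
ft_force: [-0.3, 0.2, -0.8]
grip_width: 0.002
```

```bash
python3 look2.py c3
python3 - <<'E'
from retreat import *
go([(-.048,.005,.176,30,50),(-.06,.005,.163,30,50),(-.068,.005,.148,30,50),(-.076,.005,.13,30,50),(-.081,.005,.11,30,50),(-.085,.005,.09,30,50),(-.086,.005,.08,30,50),(-.086,.005,.07,30,50),(-.086,.005,.055,30,50)],t0,R0)
T=t0-.035*R0.apply([0,0,1]);print(support(T,R0,FB))
E
```

```text
12.35 ft [-0.31  0.24 -0.79] tip [[-3.84  0.39 18.6 ]] [179.47 -50.12  30.49]
slide [-1.35 -0.38 -0.05] rot [ 0.16 -0.12  0.31] ang 0.37260555598928063 d 1.4067909891273758
slide [-1.74 -0.32 -0.05] rot [0. 0. 0.] ang 0.0 d 1.7691806012954097
slide [-1.64 -0.21  0.37] rot [0. 0. 0.] ang 0.0 d 1.7000000000000035
slide [-1.87 -0.21  0.57] rot [0. 0. 0.] ang 0.0 d 1.9697715603592205
slide [-1.84 -0.13  0.92] rot [0. 0. 0.] ang 0.0 d 2.061552812808829
slide [-1.78 -0.11  0.99] rot [0. 0. 0.] ang 0.0 d 2.039607805437115
slide [-0.83 -0.03  0.57] rot [0. 0. 0.] ang 0.0 d 1.0049875621120885
slide [-0.77 -0.    0.64] rot [0. 0. 0.] ang 0.0 d 0.9999999999999996
slide [-1.15 -0.    0.96] rot [0. 0. 0.] ang 0.0 d 1.5000000000000013
(np.float64(0.8959635659163664), np.float64(0.14032625389644443), array([-0.03, -0.01,  0.19]))
```

View pics/c3.png

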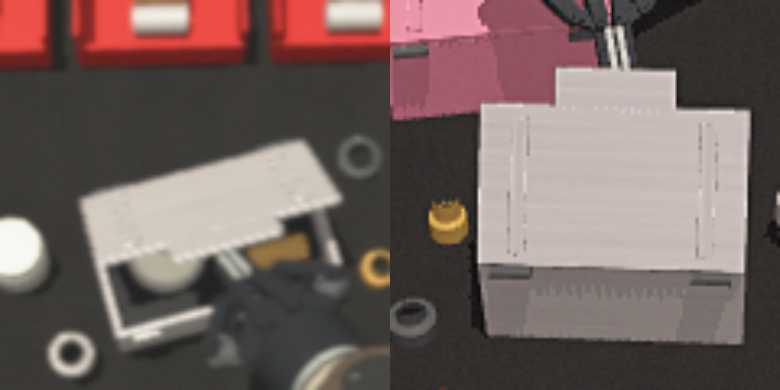

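The lid was caught at about 0.9 rad and is now resting on the finger. Next I lower it slowly.

>>> send_rows:
  moves:
    - {"grip": 0,"slide": [-0.19,-0.05,0],"delta_rot": [0,0,0]}
    - {"grip": 0,"slide": [-0.19,-0.05,0],"delta_rot": [0,0,0]}
    - {"grip": 0,"slide": [-0.19,-0.05,0],"delta_rot": [0,0,0]}
    - {"grip": 0,"slide": [-0.19,-0.05,0],"delta_rot": [0,0,0]}
    - {"grip": 0,"slide": [-0.19,-0.05,0],"delta_rot": [0,0,0]}
    - {"grip": 0,"slide": [-0.19,-0.05,0],"delta_rot": [0,0,0]}
    - {"grip": 0,"slide": [-0.19,-0.05,0],"delta_rot": [0,0,0]}
    - {"grip": 0,"slide": [-0.19,-0.04,0],"delta_rot": [0,0,0]}
    - {"grip": 0,"slide": [-0.19,-0.04,0],"delta_rot": [0,0,0]}
    - {"grip": 0,"slide": [-0.19,-0.04,0],"delta_rot": [0,0,0]}
    - {"grip": 0,"slide": [-0.19,-0.04,0],"delta_rot": [0,0,0]}
    - {"grip": 0,"slide": [-0.19,-0.04,0],"delta_rot": [0,0,0]}

```text
time_s: 13.65
tool_pos: [0.5604, -0.0372, 0.146]
orientation: [179.5, -50.1, 30.5]
ft_force: [-1.0, -1.0, -1.5]
grip_width: 0.0
```

```bash
python3 look2.py c4
python3 - <<'E'
from retreat import *
go([(-.06,.005,.163,30,50),(-.068,.005,.148,30,50),(-.076,.005,.13,30,50)],t0,R0)
T=t0-.035*R0.apply([0,0,1]);print(support(T,R0,FB))
E
```

```text
13.65 ft [-0.97 -1.02 -1.46] tip [[-5.39  0.51 16.85]] [179.45 -50.13  30.49]
slide [-0.77 -0.15 -0.11] rot [ 0.16 -0.1   0.29] ang 0.34611884282653205 d 0.7908443835708455
slide [-1.64 -0.21  0.37] rot [0. 0. 0.] ang 0.0 d 1.7000000000000035
slide [-1.87 -0.21  0.57] rot [0. 0. 0.] ang 0.0 d 1.9697715603592205
(np.float64(0.7252145126579344), np.float64(0.13822077943982558), array([-0.04, -0.01,  0.18]))
```

View pics/c4.png

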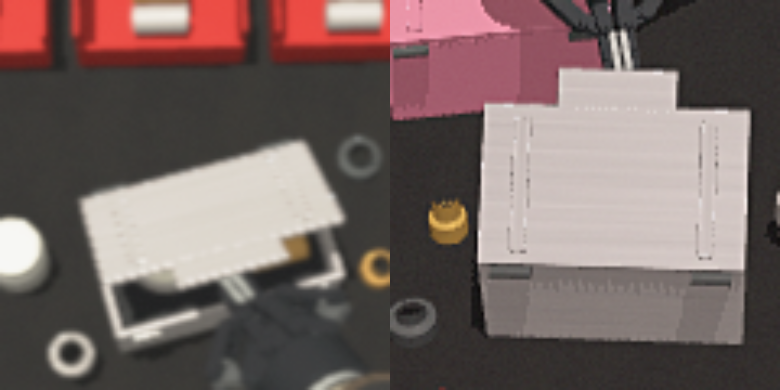

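Lip edge at about (235,268), still riding on the finger. I'll keep lowering.

>>> send_rows:
  moves:
    - {"grip": 0,"slide": [-0.19,-0.04,-0.02],"delta_rot": [0,0,0]}
    - {"grip": 0,"slide": [-0.19,-0.04,-0.02],"delta_rot": [0,0,0]}
    - {"grip": 0,"slide": [-0.19,-0.04,-0.02],"delta_rot": [0,0,0]}
    - {"grip": 0,"slide": [-0.19,-0.04,-0.02],"delta_rot": [0,0,0]}
    - {"grip": 0,"slide": [-0.19,-0.03,0.04],"delta_rot": [0,0,0]}
    - {"grip": 0,"slide": [-0.19,-0.03,0.04],"delta_rot": [0,0,0]}
    - {"grip": 0,"slide": [-0.19,-0.02,0.04],"delta_rot": [0,0,0]}
    - {"grip": 0,"slide": [-0.19,-0.02,0.04],"delta_rot": [0,0,0]}
    - {"grip": 0,"slide": [-0.19,-0.02,0.04],"delta_rot": [0,0,0]}
    - {"grip": 0,"slide": [-0.19,-0.02,0.04],"delta_rot": [0,0,0]}
    - {"grip": 0,"slide": [-0.19,-0.02,0.05],"delta_rot": [0,0,0]}
    - {"grip": 0,"slide": [-0.19,-0.02,0.05],"delta_rot": [0,0,0]}

```text
time_s: 14.95
tool_pos: [0.5479, -0.0407, 0.1268]
orientation: [179.5, -50.1, 30.5]
ft_force: [-1.5, -0.8, -0.7]
grip_width: -0.0
```

```bash
python3 look2.py c5
python3 - <<'E'
from retreat import *
go([(-.068,.005,.148,30,50),(-.076,.005,.13,30,50),(-.081,.005,.11,30,50)],t0,R0)
T=t0-.035*R0.apply([0,0,1]);print(support(T,R0,FB))
E
```

```text
14.95 ft [-1.54 -0.75 -0.65] tip [[-6.7   0.49 14.92]] [179.46 -50.13  30.49]
slide [-0.13 -0.04 -0.  ] rot [ 0.16 -0.1   0.29] ang 0.3456291634844187 d 0.1361546381640812
slide [-1.87 -0.21  0.57] rot [0. 0. 0.] ang 0.0 d 1.9697715603592205
slide [-1.84 -0.13  0.92] rot [0. 0. 0.] ang 0.0 d 2.061552812808829
(np.float64(0.567055501469305), np.float64(0.14682650485975038), array([-0.06, -0.01,  0.16]))
```

View pics/c5.png

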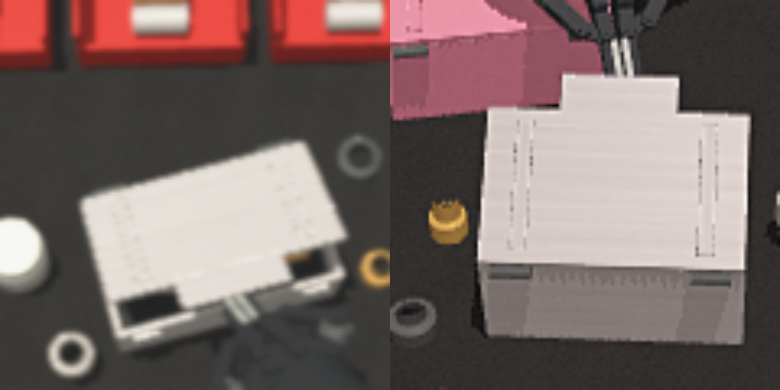

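>>> send_rows:
  moves:
    - {"grip": 0,"slide": [-0.19,-0.02,0.05],"delta_rot": [0,0,0]}
    - {"grip": 0,"slide": [-0.19,-0.02,0.05],"delta_rot": [0,0,0]}
    - {"grip": 0,"slide": [-0.19,-0.02,0.05],"delta_rot": [0,0,0]}
    - {"grip": 0,"slide": [-0.19,-0.02,0.05],"delta_rot": [0,0,0]}
    - {"grip": 0,"slide": [-0.19,-0.02,0.06],"delta_rot": [0,0,0]}
    - {"grip": 0,"slide": [-0.19,-0.02,0.06],"delta_rot": [0,0,0]}
    - {"grip": 0,"slide": [-0.19,-0.02,0.06],"delta_rot": [0,0,0]}
    - {"grip": 0,"slide": [-0.19,-0.02,0.06],"delta_rot": [0,0,0]}
    - {"grip": 0,"slide": [-0.19,-0.02,0.06],"delta_rot": [0,0,0]}
    - {"grip": 0,"slide": [-0.19,-0.02,0.06],"delta_rot": [0,0,0]}
    - {"grip": 0,"slide": [-0.18,-0.01,0.09],"delta_rot": [0,0,0]}
    - {"grip": 0,"slide": [-0.18,-0.01,0.09],"delta_rot": [0,0,0]}

```text
time_s: 16.25
tool_pos: [0.5392, -0.0433, 0.1047]
orientation: [179.5, -50.1, 30.5]
ft_force: [-1.4, 0.5, 0.2]
grip_width: -0.003
```

```bash
python3 look2.py c6
python3 - <<'E'
from retreat import *
go([(-.081,.005,.11,30,50),(-.085,.005,.09,30,50),(-.086,.005,.08,30,50)],t0,R0)
T=t0-.035*R0.apply([0,0,1]);print(support(T,R0,FB))
E
```

```text
16.25 ft [-1.43  0.45  0.19] tip [[-7.6   0.46 12.71]] [179.45 -50.12  30.5 ]
slide [-1.59 -0.19  0.73] rot [ 0.16 -0.1   0.28] ang 0.34026500675870397 d 1.7571347294064183
slide [-1.78 -0.11  0.99] rot [0. 0. 0.] ang 0.0 d 2.039607805437115
slide [-0.83 -0.03  0.57] rot [0. 0. 0.] ang 0.0 d 1.0049875621120885
(np.float64(0.4104470142433402), np.float64(0.14757626386326492), array([-0.08, -0.01,  0.14]))
```

View pics/c6.png

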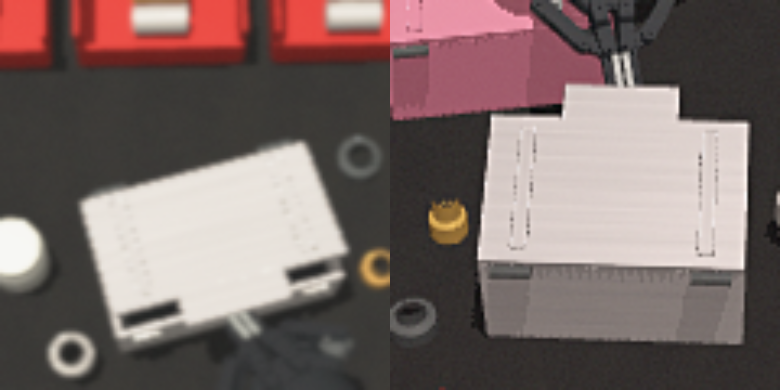

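>>> send_rows:
  moves:
    - {"grip": 0,"slide": [-0.17,-0.02,0.08],"delta_rot": [0,0,0]}
    - {"grip": 0,"slide": [-0.17,-0.02,0.08],"delta_rot": [0,0,0]}
    - {"grip": 0,"slide": [-0.17,-0.02,0.08],"delta_rot": [0,0,0]}
    - {"grip": 0,"slide": [-0.17,-0.02,0.08],"delta_rot": [0,0,0]}
    - {"grip": 0,"slide": [-0.17,-0.02,0.08],"delta_rot": [0,0,0]}
    - {"grip": 0,"slide": [-0.17,-0.02,0.08],"delta_rot": [0,0,0]}
    - {"grip": 0,"slide": [-0.17,-0.02,0.08],"delta_rot": [0,0,0]}
    - {"grip": 0,"slide": [-0.17,-0.02,0.08],"delta_rot": [0,0,0]}
    - {"grip": 0,"slide": [-0.17,-0.02,0.08],"delta_rot": [0,0,0]}
    - {"grip": 0,"slide": [-0.17,-0.01,0.09],"delta_rot": [0,0,0]}
    - {"grip": 0,"slide": [-0.17,-0.01,0.09],"delta_rot": [0,0,0]}
    - {"grip": 0,"slide": [-0.17,-0.01,0.09],"delta_rot": [0,0,0]}

```text
time_s: 17.55
tool_pos: [0.5335, -0.0443, 0.0826]
orientation: [179.5, -50.1, 30.5]
ft_force: [-2.2, -0.6, -0.6]
grip_width: 0.001
```

```bash
python3 look2.py c7
python3 - <<'E'
from retreat import *
go([(-.085,.005,.09,30,50),(-.086,.005,.08,30,50),(-.086,.005,.07,30,50)],t0,R0)
T=t0-.035*R0.apply([0,0,1]);print(support(T,R0,FB),bodyclear(.28,T,R0))
E
```

```text
17.55 ft [-2.24 -0.56 -0.57] tip [[-8.18  0.5  10.51]] [179.47 -50.12  30.49]
slide [-1.33 -0.09  0.72] rot [ 0.15 -0.1   0.28] ang 0.3361241569311215 d 1.5186537378232583
slide [-0.83 -0.03  0.57] rot [0. 0. 0.] ang 0.0 d 1.0049875621120885
slide [-0.77 -0.    0.64] rot [0. 0. 0.] ang 0.0 d 0.9999999999999996
(np.float64(0.2605473941591957), np.float64(0.1473203992017131), array([-0.08, -0.01,  0.12])) 0.01268575315174956
```

View pics/c7.png

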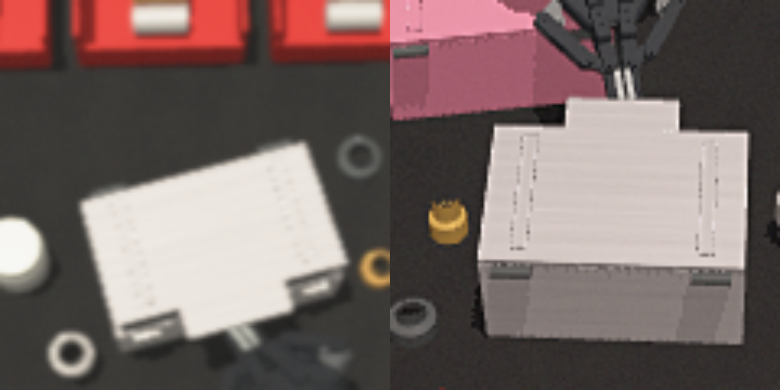

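>>> send_rows:
  moves:
    - {"grip": 0,"slide": [-0.11,-0.01,0.06],"delta_rot": [0,0,0]}
    - {"grip": 0,"slide": [-0.11,-0.01,0.06],"delta_rot": [0,0,0]}
    - {"grip": 0,"slide": [-0.11,-0.01,0.06],"delta_rot": [0,0,0]}
    - {"grip": 0,"slide": [-0.11,-0.01,0.06],"delta_rot": [0,0,0]}
    - {"grip": 0,"slide": [-0.11,-0.01,0.06],"delta_rot": [0,0,0]}
    - {"grip": 0,"slide": [-0.11,-0.01,0.06],"delta_rot": [0,0,0]}
    - {"grip": 0,"slide": [-0.11,-0.01,0.06],"delta_rot": [0,0,0]}
    - {"grip": 0,"slide": [-0.11,-0.01,0.06],"delta_rot": [0,0,0]}
    - {"grip": 0,"slide": [-0.11,-0.01,0.06],"delta_rot": [0,0,0]}
    - {"grip": 0,"slide": [-0.11,-0.01,0.06],"delta_rot": [0,0,0]}
    - {"grip": 0,"slide": [-0.11,-0.01,0.06],"delta_rot": [0,0,0]}
    - {"grip": 0,"slide": [-0.11,-0.01,0.06],"delta_rot": [0,0,0]}

```text
time_s: 18.85
tool_pos: [0.5306, -0.0448, 0.0681]
orientation: [179.5, -50.1, 30.5]
ft_force: [-0.5, -0.5, -0.6]
grip_width: -0.0
```

```bash
python3 look2.py c8
python3 - <<'E'
from retreat import *
go([(-.086,.005,.08,30,50),(-.086,.005,.07,30,50),(-.086,.005,.06,30,50)],t0,R0)
T=t0-.035*R0.apply([0,0,1]);print(support(T,R0,FB),bodyclear(.16,T,R0))
E
```

```text
18.85 ft [-0.53 -0.47 -0.58] tip [[-8.48  0.52  9.05]] [179.45 -50.14  30.49]
slide [-0.88 -0.02  0.58] rot [ 0.16 -0.13  0.3 ] ang 0.3635553763516892 d 1.0508120360970885
slide [-0.77 -0.    0.64] rot [0. 0. 0.] ang 0.0 d 0.9999999999999996
slide [-0.77 -0.    0.64] rot [0. 0. 0.] ang 0.0 d 1.0000000000000009
(np.float64(0.16047511507527096), np.float64(0.14719308033275016), array([-0.09, -0.01,  0.11])) 0.013163064160646783
```

View pics/c8.png

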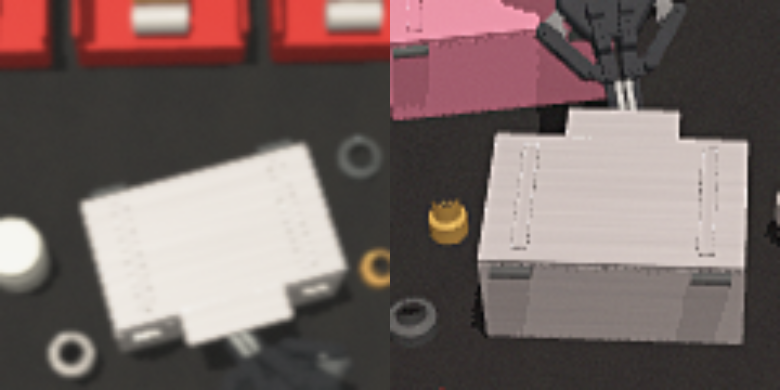

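>>> send_rows:
  moves:
    - {"grip": 0,"slide": [-0.09,0,0.06],"delta_rot": [0,0,0]}
    - {"grip": 0,"slide": [-0.09,0,0.06],"delta_rot": [0,0,0]}
    - {"grip": 0,"slide": [-0.09,0,0.06],"delta_rot": [0,0,0]}
    - {"grip": 0,"slide": [-0.09,0,0.06],"delta_rot": [0,0,0]}
    - {"grip": 0,"slide": [-0.09,0,0.06],"delta_rot": [0,0,0]}
    - {"grip": 0,"slide": [-0.09,0,0.06],"delta_rot": [0,0,0]}
    - {"grip": 0,"slide": [-0.09,0,0.06],"delta_rot": [0,0,0]}
    - {"grip": 0,"slide": [-0.09,0,0.06],"delta_rot": [0,0,0]}
    - {"grip": 0,"slide": [-0.08,0,0.06],"delta_rot": [0,0,0]}
    - {"grip": 0,"slide": [-0.08,0,0.06],"delta_rot": [0,0,0]}
    - {"grip": 0,"slide": [-0.08,0,0.06],"delta_rot": [0,0,0]}
    - {"grip": 0,"slide": [-0.08,0,0.06],"delta_rot": [0,0,0]}

```text
time_s: 20.15
tool_pos: [0.5294, -0.0453, 0.0554]
orientation: [179.5, -50.1, 30.5]
ft_force: [-1.0, 0.7, -1.1]
grip_width: -0.0
```

```bash
python3 look2.py c9
python3 - <<'E'
from retreat import *
T=t0-.035*R0.apply([0,0,1]);print(support(T,R0,FB),bodyclear(.08,T,R0))
E
```

```text
20.15 ft [-1.02  0.67 -1.11] tip [[-8.6   0.5   7.78]] [179.47 -50.13  30.49]
(np.float64(0.07402957782337868), np.float64(0.14684760049126921), array([-0.09, -0.01,  0.1 ])) 0.011963327354325242
```

View pics/c9.png

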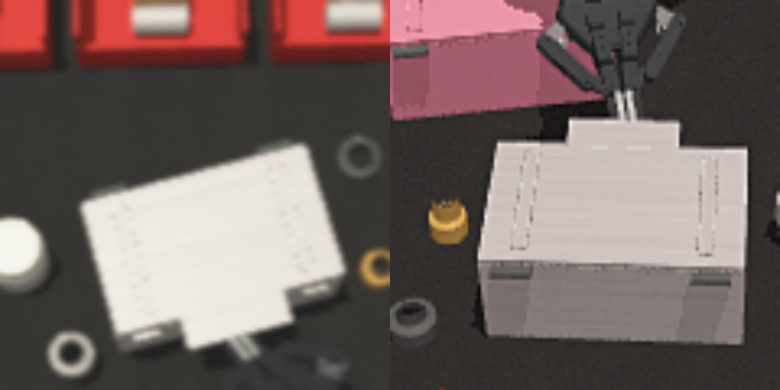

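Remaining angle ≈0.07 rad, so about 11 mm of lip travel. I'll go on at 1 mm per row.

>>> send_rows:
  moves:
    - {"grip": 0,"slide": [-0.08,0,0.06],"delta_rot": [0,0,0]}
    - {"grip": 0,"slide": [-0.08,0,0.06],"delta_rot": [0,0,0]}
    - {"grip": 0,"slide": [-0.08,0,0.06],"delta_rot": [0,0,0]}
    - {"grip": 0,"slide": [-0.08,0,0.06],"delta_rot": [0,0,0]}
    - {"grip": 0,"slide": [-0.08,0,0.06],"delta_rot": [0,0,0]}
    - {"grip": 0,"slide": [-0.08,0,0.06],"delta_rot": [0,0,0]}
    - {"grip": 0,"slide": [-0.08,0,0.06],"delta_rot": [0,0,0]}
    - {"grip": 0,"slide": [-0.08,0,0.06],"delta_rot": [0,0,0]}
    - {"grip": 0,"slide": [-0.08,0,0.06],"delta_rot": [0,0,0]}
    - {"grip": 0,"slide": [-0.08,0,0.06],"delta_rot": [0,0,0]}
    - {"grip": 0,"slide": [-0.08,0,0.06],"delta_rot": [0,0,0]}
    - {"grip": 0,"slide": [-0.08,0,0.06],"delta_rot": [0,0,0]}

```text
time_s: 21.45
tool_pos: [0.5291, -0.0459, 0.0436]
orientation: [179.4, -50.1, 30.5]
ft_force: [1.1, -0.7, -0.1]
grip_width: 0.0
```

```bash
python3 look2.py c10
python3 - <<'E'
from retreat import *
T=t0-.035*R0.apply([0,0,1]);print(support(T,R0,FB),bodyclear(.0,T,R0))
E
```

```text
21.45 ft [ 1.07 -0.68 -0.1 ] tip [[-8.64  0.45  6.6 ]] [179.44 -50.14  30.5 ]
(np.float64(-0.007076569499563367), np.float64(0.14698110880587115), array([-0.09, -0.01,  0.08])) 0.011560062721984078
```

View pics/c10.png

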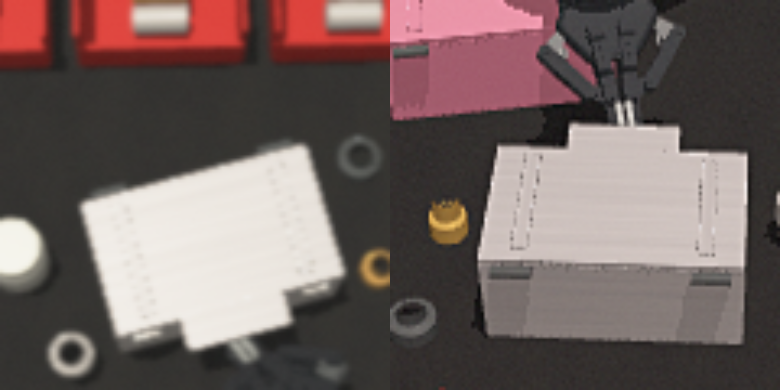

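>>> send_rows:
  moves:
    - {"grip": 0,"slide": [-0.1,0,-0.04],"delta_rot": [0,0,0]}
    - {"grip": 0,"slide": [-0.1,0,-0.04],"delta_rot": [0,0,0]}
    - {"grip": 0,"slide": [-0.1,0,-0.04],"delta_rot": [0,0,0]}
    - {"grip": 0,"slide": [-0.1,0,-0.04],"delta_rot": [0,0,0]}
    - {"grip": 0,"slide": [-0.1,0,-0.04],"delta_rot": [0,0,0]}
    - {"grip": 0,"slide": [-0.1,0,-0.04],"delta_rot": [0,0,0]}
    - {"grip": 0,"slide": [0,0,0],"delta_rot": [0,0,0]}

```text
time_s: 22.25
tool_pos: [0.524, -0.0487, 0.0403]
orientation: [179.5, -50.1, 30.5]
ft_force: [-0.7, -0.0, 0.3]
grip_width: -0.002
```

```bash
python3 look2.py c11
python3 - <<'E'
from retreat import *
T=t0-.035*R0.apply([0,0,1]);print(support(T,R0,FB),bodyclear(.0,T,R0))
for d in [.03,.06,.09,.12]:
  for up in [0,.3]:
    e,q=ik(t0+R0.apply([0,0,-d])+[0,0,up*d],R0,[o["qpos"]]);print(d,up,e,q)
E
python3 - <<'E'
import cv2,numpy as np
a=cv2.imread("pics/c10.png").astype(int);b=cv2.imread("pics/c11.png").astype(int)
d=abs(a-b).max(2); print(d[120:350,470:760].max(), d[110:160,560:690].max())
E
```

```text
22.25 ft [-0.73 -0.03  0.28] tip [[-9.21  0.31  6.28]] [179.48 -50.12  30.47]
(np.float64(-0.05592822657869917), np.float64(0.1477271324161863), array([-0.09, -0.01,  0.08])) 0.013958776965837928
0.03 0 1.712919309253025e-11 [-44.34  -2.71 141.17  70.05  51.75 -36.14]
0.03 0.3 2.129686601129833e-14 [-44.34  -4.19 141.15  68.95  52.28 -34.36]
0.06 0 0.1387577739702 [-48.08  -7.39 142.37  65.35  55.62 -33.16]
0.06 0.3 0.049491111155744484 [-48.12 -10.44 142.37  63.68  56.83 -29.97]
0.09 0 0.6600797206360488 [-51.78 -11.06 142.37  60.4   60.42 -30.16]
0.09 0.3 0.412173039809172 [-51.88 -15.65 142.37  58.66  62.41 -25.91]
0.12 0 1.0246296367020848 [-55.58 -14.7  142.37  56.43  65.37 -28.06]
0.12 0.3 0.5468266855422054 [-55.86 -20.83 142.37  54.97  68.19 -23.01]
59 89
```

View pics/c11.png

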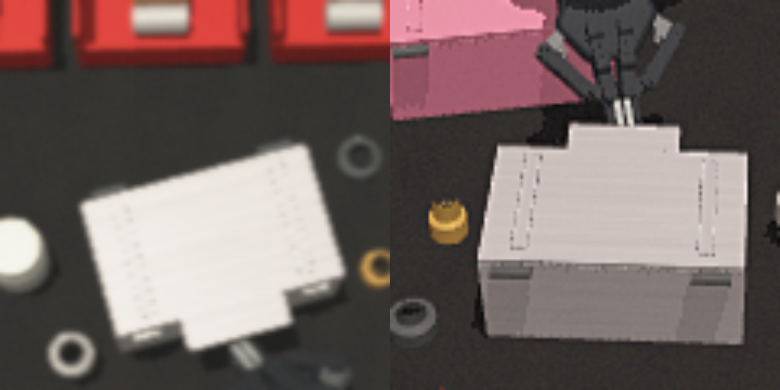

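>>> send_rows:
  moves:
    - {"grip": 0,"slide": [0,0,-0.75],"delta_rot": [0,0,0]}
    - {"grip": 0,"slide": [0,0,-0.75],"delta_rot": [0,0,0]}
    - {"grip": 0,"slide": [0,0,-0.75],"delta_rot": [0,0,0]}
    - {"grip": 0,"slide": [0,0,-0.75],"delta_rot": [0,0,0]}
    - {"grip": 0,"slide": [0,0,0],"delta_rot": [0,0,0]}
    - {"grip": 0,"slide": [0,0,0],"delta_rot": [0,0,0]}

```text
time_s: 22.95
tool_pos: [0.5041, -0.0606, 0.0601]
orientation: [179.4, -50.1, 30.5]
ft_force: [-0.4, -0.6, -0.4]
grip_width: -0.001
```

```bash
python3 look2.py c12
python3 - <<'E'
from retreat import *
for up in [.03,.06,.1,.15]:
    e,q=ik(t0+[0,0,up],R0,[o["qpos"]]);print(up,e,q, R0.inv().apply([0,0,up])*100)
E
```

```text
22.95 ft [-0.39 -0.6  -0.37] tip [[-11.43  -0.34   8.25]] [179.38 -50.14  30.51]
0.03 1.9765010243344347e-14 [-44.34  -7.53 141.    66.52  53.6  -30.32] [ 2.3   0.02 -1.92]
0.06 4.294631251501723e-11 [-44.34 -11.91 140.5   63.37  55.67 -24.88] [ 4.6   0.04 -3.85]
0.1 9.121412916732176e-15 [-44.34 -17.03 139.32  59.8   58.67 -18.3 ] [ 7.67  0.06 -6.41]
0.15 7.772979259978228e-12 [-44.34 -22.19 137.11  56.27  62.58 -11.12] [11.51  0.09 -9.62]
```

View pics/c12.png

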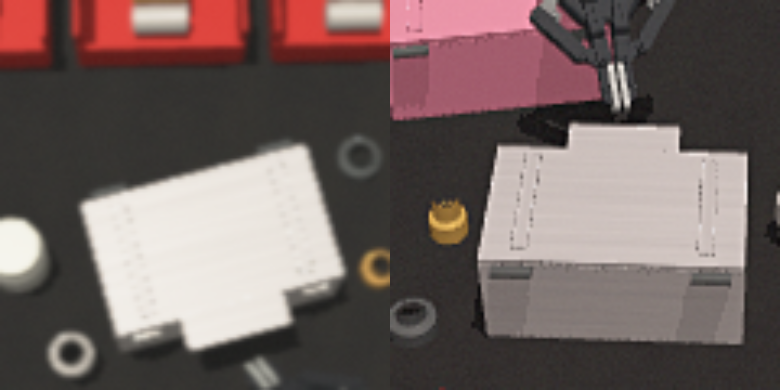

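The finger has come out from under the lip; its tip is at about (260,365) in the left panel, clear of it. I'll raise the hand.

>>> send_rows:
  moves:
    - {"grip": 0,"slide": [2.3,0,-1.9],"delta_rot": [0,0,0]}
    - {"grip": 0,"slide": [2.3,0,-1.9],"delta_rot": [0,0,0]}
    - {"grip": 0,"slide": [2.3,0,-1.9],"delta_rot": [0,0,0]}
    - {"grip": 0,"slide": [2.3,0,-1.9],"delta_rot": [0,0,0]}
    - {"grip": 0,"slide": [2.3,0,-1.9],"delta_rot": [0,0,0]}
    - {"grip": 0,"slide": [0,0,0],"delta_rot": [0,0,0]}
    - {"grip": 0,"slide": [0,0,0],"delta_rot": [0,0,0]}

```text
time_s: 23.75
tool_pos: [0.5044, -0.0588, 0.2089]
orientation: [179.4, -50.1, 30.6]
ft_force: [-0.2, 0.2, -1.0]
grip_width: -0.002
```

Run:
```python
from retreat import *
from h import *
from workcell import *
s=snapshot("scene");t=snapshot("top")
print(o["time_s"],o["tool_pos"],o["ft_force"],np.abs(o["qd"]).max())
# predicted closed lip corners (top surface z .091)
def proj(s,X):
    P=np.linalg.inv(s["pose"]); c=P[:3,:3]@X+P[:3,3]; u=c[:2]/c[2]; u=u*(1+s["k1"]*(u@u)); K=s["camera_matrix"]; return np.array([K[0,0]*u[0]+K[0,2],K[1,1]*u[1]+K[1,2]])
im=s["pixels"][:,:,::-1].copy(); im2=t["pixels"][:,:,::-1].copy()
z1=cv2.resize(im[150:270,225:355],None,fx=6,fy=5,interpolation=cv2.INTER_NEAREST)
for b in (-.045,.045):
    print("pred lip corner th=0",(proj(s,W(-.088,.091,b))-[225,150])*[6,5],"th=.05",(proj(s,W(-.088,.0985,b))-[225,150])*[6,5])
cv2.imwrite("pics/f1.png",z1); cv2.imwrite("pics/f2.png",im2)
```

```text
23.75 [ 0.5  -0.06  0.21] [-0.17  0.25 -0.98] 2.1448956278092566
pred lip corner th=0 [350.26 184.98] th=.05 [349.4  174.58]
pred lip corner th=0 [555.25 189.41] th=.05 [555.2  179.02]
```

View pics/f1.png

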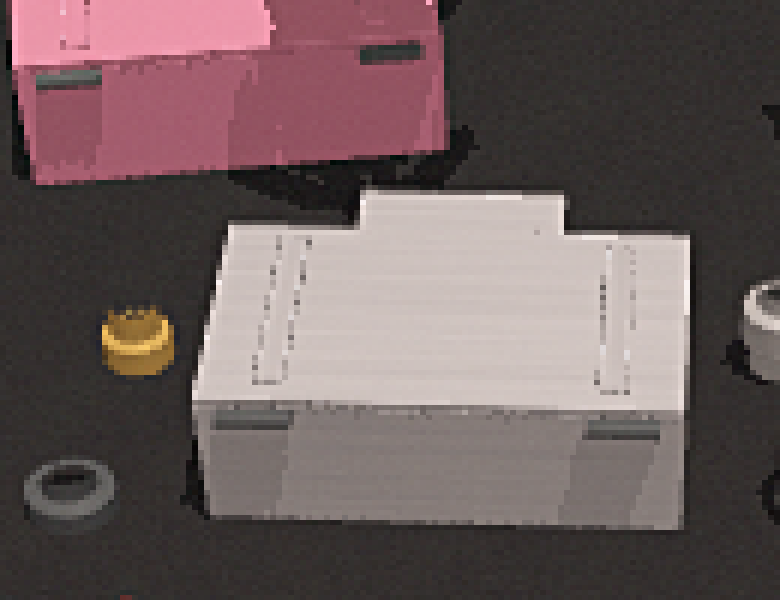

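View pics/f2.png

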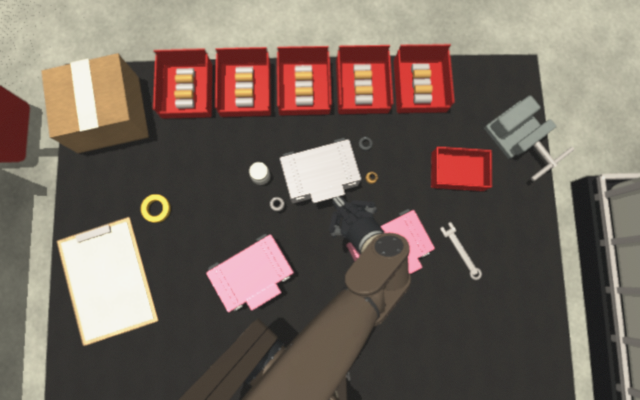

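The picture shows the lip edge at rows 190–195, against 185–189 predicted for a shut lid, so the lid is flat. The other things stand where they were.

```bash
python3 -c "
from workcell import *
print(hand_in())"
```

```text
the job is handed in; nothing more can be done
None
```

The lid is shut: I tipped it forward past upright, caught it from below on the closed fingers, and lowered it without a slam. I then took the hand away and handed the job in at about 24 s of the 48 s allowed.

- **Tip and catch:** I pushed from behind the lip until the lid fell on its own. It came to rest on the fingers at about 0.9 rad, still well open.
- **Lowering:** It took about 9 s, at roughly 0.13 rad/s at first and 0.06–0.08 rad/s near the end. The finger then came out from under the lip, and the lid did not move as it left.
- **Last checks:** After the hand was clear, the lip edge in the scene camera was within about 1 pixel of where a shut lid should be. Bystanders looked unmoved in the top view by eye; I did not measure them again. Wrist force readings at the end of each move never exceeded about 2.5 N.

**What disagreed:**
- **Fingertips:** Measured from two cameras, the closed fingers end about 35 mm short of the reported TCP, although the text puts the TCP at their very end. My first push therefore passed over the lid without touching it. I replanned with the measured tip.
- **Catch contact:** The force readings were too noisy (about 1 N) to show the catch. I confirmed it from pictures of the lid holding still on the finger.

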